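# Lock the riser shelf's loose leg with its cam fitting

### The job

The small white riser shelf lies upside down on the steel counter and one of its two legs is still loose, only started on its dowels. Push that leg up to the board until it meets the rubber seal, then take the flat-blade screwdriver from the rack and turn the slotted cam disc clockwise to its locked end so that it grabs the leg's bolt and draws the leg tight against the board. Put the screwdriver back upright in its own hole of the rack, and leave the other things on the counter where they stand.

Things in the scene. Friction and masses are not known exactly. Their poses are not given: they have to be found in the camera images.
- board: The upside-down riser shelf, fixed on an anti-slip mat: white board 150 mm wide (its x), 28 mm thick, flat on the counter. Origin at counter height under the cam disc's axis. It runs from its open end at y = -34 mm, where the loose leg is to be joined, to y = +208 mm, where the other leg (22 mm thick, 70 mm high) is already fitted, its cam locked.
- board_end (a point): Middle of the board's open end face (board y = -34 mm), 13 mm above the counter. Here are the bolt's hole and, 50 mm either side, the dowels' holes. Between them a rubber seal stands 4 mm proud; it springs back (2 N per mm, 8 N when flat), so a push alone does not close the gap: the cam has to squeeze it flat. Axes as the board's.
- cam_slot (a point): Centre of the cam disc's top face, 28 mm above the counter, flush with the board: a round steel disc 36 mm across, 34 mm from the open end. A straight slot 5 mm wide, 6 mm deep, flared to 9.6 mm at the top, runs right across it along this point's x axis; a small black arrow beside the slot points along its -y. z is up. The point turns with the disc.
- cam (a joint): Angle of the cam disc, rad, growing clockwise seen from above. 0: open, arrow straight to the open end, slot parallel to that end; starts at -0.3 to 0.1. From about 0.7 it takes the bolt's head, if the gap is under 7 mm, and draws it in; locked from about 1.85, stop at 2.15 (110 to 140 degrees of turn). Stays where it is left; takes 0.1 to 0.2 N m.
- leg_center (a point): Centre of the loose leg: white panel 150 mm (its x), 22 mm thick (y), 70 mm high, 0.2 to 0.4 kg, standing on the counter. Bolt and dowels on its +y face are started in the board's holes, which guide it. Gap to the board 10 to 24 mm; fully home this point is at board y = -45 mm. Slides easily; leans if pushed high: push its outer face 15 to 30 mm up, in the middle.
- bolt_head (a point): Centre of the ball head (11 mm across) of the steel bolt on the leg, 42 mm along +y from the leg's centre, 13 mm above the counter. Fully home it lies at board y = -3 mm. The two wooden dowels beside it stand out 34 mm.
- driver_handle (a point): Centre of the handle of the flat-blade screwdriver, the larger one: 165 mm long, 0.11 kg, upright in the rack, blade down, this point 135 mm above the counter. Handle square, 26 mm across its flats, which face the point's x and y, 80 mm long. Blade tip 125 mm below this point; blade 12 mm wide along x, 3 mm thick along y; shank 8 mm thick.
- driver_tip (a point): The end of that screwdriver's blade, on its axis.
- rack: Fixed aluminium tool rack: plate 114 mm (its x) by 50 mm, top 95 mm above the counter, on two end legs; two holes 17 mm across with flared mouths at x = -35 and +35 mm. A driver hangs in each, its handle's lower end resting on the plate. Origin at counter height under the plate's centre.
- rack_hole_a (a point): Centre of the mouth of the rack's hole at its x = -35 mm, 95 mm above the counter. Either driver may be in it.
- rack_hole_b (a point): Centre of the mouth of the rack's hole at its x = +35 mm, 95 mm above the counter. Either driver may be in it.
- cross_handle (a point): Centre of the handle of the other, slimmer screwdriver with a cross tip (handle 20 mm square, 68 mm long, its top 163 mm above the counter), to be left alone.
- bottle: Bystander: yellow bottle with black spout, 70 mm across, 198 mm high, near the board. Origin: centre of its underside.
- can: Bystander: white spray can with orange cap, 56 mm across, 150 mm high, near the board. Origin: centre of its underside.
- carton: Bystander: white and red carton, 120 x 80 mm, 60 mm high, near the board. Origin: centre of its underside.

How it is judged:
By the outcome, as a careful person would: the job done as asked, in the order asked, and still so for the second after the job is handed in, with the robot touching nothing.
It also fails if it takes over 67 s, if anything falls off the work surface, if the arm or the gripper's body presses on something with over 40 N, if the wrist force passes 120 N, or if a joint passes its speed limit or range.

### The arm

A 6-joint arm with a two-finger parallel gripper is mounted at the origin on the work surface. World frame = base frame: x ahead of the robot, y to its left, z up, the work surface at z = 0. Lengths are in mm, angles in rad, forces in N, time in s.
With the tool pointing down it reaches from about 400 to 925 mm from the base axis. Payload 12.5 kg.
Tool frame: the origin (TCP) lies at the very end of the fingers, on their centre line; the grasp point (between the pads) lies 19 mm behind it; y points along the fingers, z is the direction in which the jaws open and shut, and the axes are right-handed (so a half turn about y gives the same grasp; the last joint's range is limited). The gripper opens to 95 mm and grips with 3 to 60 N. Pads are 20 mm wide; open, the fingers measure 119 mm over their backs; the gripper's body (75 mm by 180 mm) begins 59 mm behind the grasp point.
Start: joints at [1.012, 0.491, 1.559, -0, 1.092, -0.106], TCP at [273.415, 562.042, 214.661] pointing down, gripper open.
Joint ranges: [-3.1, 3.1], [-0.84, 2.19], [0.05, 2.79], [-1.13, 4.28], [0.06, 2.93], [-2.69, 2.69]. Speed limits (rad/s): [2.22, 2.22, 2.79, 3.14, 3.14, 3.14].

### API

Orientations are given as [roll, pitch, yaw] about the fixed x, y, z axes, in that order (R = Rz(yaw) Ry(pitch) Rx(roll)).
In Python, from cell import env, optics gives the robot as it stands.
- The arm moves only by the tool drive_tool, never from a script. Its argument "steps" is a list of rows, each an object with "slide": the shift along the tool's x, y, z in m, a list of three; "dr": the turn, a rotation vector about the tool's x, y, z in rad, a list of three; "fingers": the finger opening in m, from 0 to 0.0951. A call has 1 to 5 rows; each row is the pose to reach, as a shift and turn from the pose commanded when the call began, along the tool's axes at that moment; what a row does not reach only later rows make up. A row lasts 1/12 s, in which the tool goes at most 41.7 mm and 7.16 degrees, less where a joint would pass 70% of its speed; a pose out of reach is approached as far as the arm can. A call with a gripper value outside its range is refused whole. The fingers move at their own pace and stop on an object; the grip force is fixed at half the most. Time passes only in rows, so rows that repeat a pose let the fingers close. It gives the time, the measured TCP pose, the force and the opening at its end, in the units of the state.
- env.state(): the state, without advancing time (a new reading comes with each control period).
- optics.read_camera(name): name is "side" or "top" or "wrist"; returns the picture (480x640x3 uint8, red, green, blue); there is no depth.
- optics.camera_model(name): a dict with "mtx" (3x3 intrinsics, pixels), "R" (3x3) and "t" (3): a world point X has camera coordinates R X + t. Camera axes: x right, y down, z forward; pixel columns grow to the right and rows downward; lengths in mm; the calibration is good to about 2 mm. A picture is of the moment at which its call begins: read the wrist's pose just before it. camera_model takes no time and is no camera call; for the wrist camera it gives the pose at the moment of the call.
- env.job_done(): hands the job in, once; it reports no verdict.
The state is a dict: "t": time; "joints": joint angles; "qvel": joint speeds; "tau": joint torques, N m; "eef_pos": TCP position; "tcp_rot": TCP orientation; "ft_force": force on the tool from outside, world axes, zero at the start; "moment": the same for the moment, N m; "opening": opening from 0.0 (shut) to 1.0 (fully open).
Only numpy, scipy, OpenCV 4.12 (cv2) and the standard library are available. Lean on these libraries where they do the work, as an engineer would, in place of code of your own. Each camera call takes 0.05 s, during which the arm holds its last target.

## Working session

There is one attempt and no reset: what is moved stays moved. The work goes in short steps, Python scripts to look and compute and a tool call to move; the robot and the scene stay as the last step left them, time stands still between calls to the robot, and variables do not carry over. Pictures are saved under pics/ and viewed, and the job is handed in when it is done.

Besides the shell and the picture viewer there is one more tool, called as a command line: name --argument value ..., lists and objects as JSON in quotes. drive_tool: Moves the arm, as the interface text tells. Its arguments: {"type":"object","properties":{"steps":{"type":"array","items":{"type":"object","properties":{"slide":{"type":"array","items":{"type":"number"}},"dr":{"type":"array","items":{"type":"number"}},"fingers":{"type":"number"}}}}},"required":["steps"]}

```bash
ls; mkdir -p pics
python3 - <<'E'
from cell import env, optics
import cv2
print(env.state())
for n in ["side","top","wrist"]:
    m=optics.camera_model(n); print(n,m)
    im=optics.read_camera(n); cv2.imwrite(f"pics/{n}0.png",im[:,:,::-1])
E
```

```text
pics
{'t': 0.0, 'joints': array([ 1.01241651e+00,  4.91543114e-01,  1.55947400e+00, -9.28293879e-06,
        1.09166180e+00, -1.05567305e-01]), 'qvel': array([-1.51891062e-05, -1.45573728e-04,  1.52161201e-03,  5.98191245e-04,
       -8.90654426e-04,  3.37263000e-04]), 'tau': array([ 2.90277640e-04, -6.12612176e+01, -2.58173615e+01,  6.92852656e-02,
        4.82651917e-02, -8.05009972e-05]), 'eef_pos': array([273.26711887, 561.82033605, 214.06350246]), 'tcp_rot': array([-1.57187741e+00,  1.06273469e-04, -4.52808281e-01]), 'ft_force': array([0.11376333, 0.38610128, 1.06169358]), 'moment': array([-0.00071309,  0.00441774,  0.01130694]), 'opening': 1.0048258073187277}
side {'mtx': array([[453.0593964 ,   0.        , 321.95779235],
       [  0.        , 453.0593964 , 239.95946524],
       [  0.        ,   0.        ,   1.        ]]), 'R': array([[ 0.7619021 , -0.64750206, -0.01569333],
       [-0.50209974, -0.57515756, -0.64582476],
       [ 0.40914672,  0.49993486, -0.76332437]]), 't': array([-507.39809113,  286.75603875,  634.96644188])}
top {'mtx': array([[616.64059782,   0.        , 309.05566328],
       [  0.        , 616.64059782, 232.49286626],
       [  0.        ,   0.        ,   1.        ]]), 'R': array([[-0.01461995, -0.99962478,  0.02316382],
       [-0.98421254,  0.01030017, -0.17669065],
       [ 0.17638576, -0.02538133, -0.98399383]]), 't': array([-127.30559052,  570.36806404, 1216.69048547])}
wrist {'mtx': array([[379.1002212 ,   0.        , 318.83913334],
       [  0.        , 379.1002212 , 236.92395081],
       [  0.        ,   0.        ,   1.        ]]), 'R': array([[ 0.43670107,  0.89960599, -0.00111041],
       [ 0.86420475, -0.41917254,  0.27828858],
       [ 0.24988462, -0.12248854, -0.96049687]]), 't': array([-625.19986548,  -30.93221367,  390.90210254])}
```

View pics/side0.png

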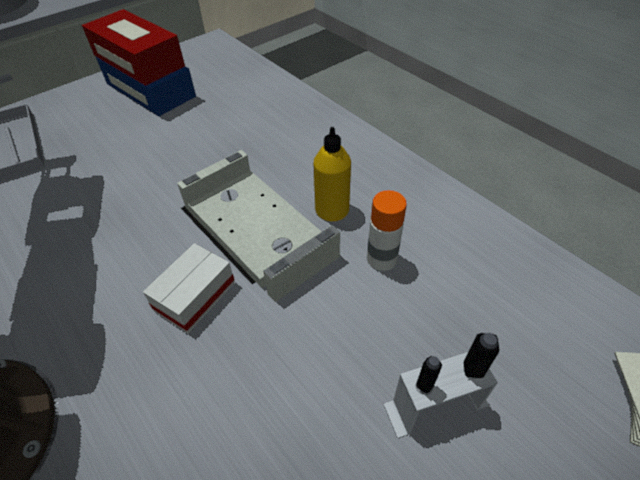

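View pics/top0.png

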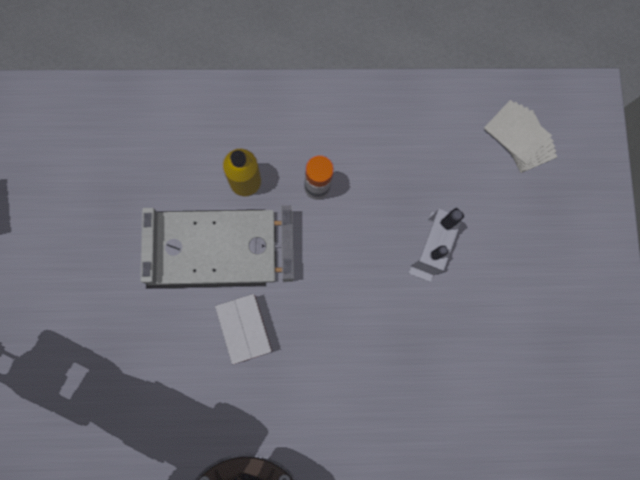

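View pics/wrist0.png

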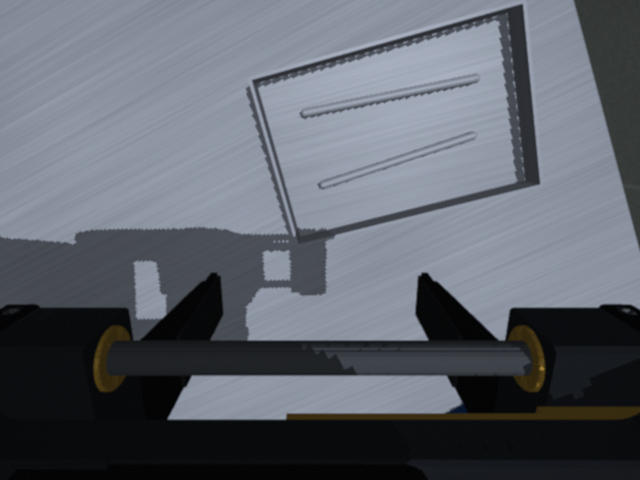

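```bash
cat > h.py <<'E'
import numpy as np, cv2
from cell import env, optics
def ray(m,u,v):
    d=m['R'].T@np.linalg.solve(m['mtx'],np.array([u,v,1.])); c=-m['R'].T@m['t']; return c,d
def onz(m,u,v,z):
    c,d=ray(m,u,v); return c+d*(z-c[2])/d[2]
def proj(m,X):
    p=m['mtx']@(m['R']@np.asarray(X,float)+m['t']); return p[:2]/p[2]
def crop(im,x0,y0,w,h,k,fn):
    cv2.imwrite(fn,cv2.resize(im[y0:y0+h,x0:x0+w],None,fx=k,fy=k,interpolation=cv2.INTER_CUBIC))
E
python3 - <<'E'
from h import *
t=cv2.imread('pics/top0.png'); s=cv2.imread('pics/side0.png')
crop(t,130,195,180,105,4.4,'pics/t_board.png')
crop(t,400,195,80,90,6,'pics/t_rack.png')
crop(s,370,320,140,125,4.5,'pics/s_rack.png')
crop(s,170,140,180,165,3.6,'pics/s_board.png')
E
```

```text
(no output)
```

View pics/t_board.png

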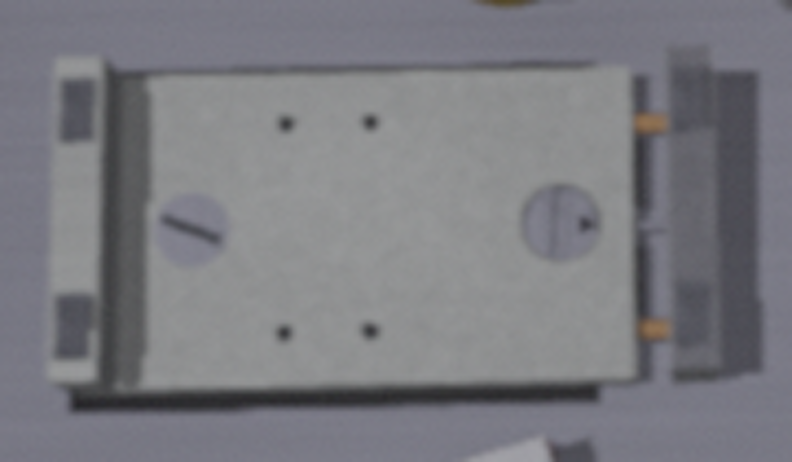

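View pics/t_rack.png

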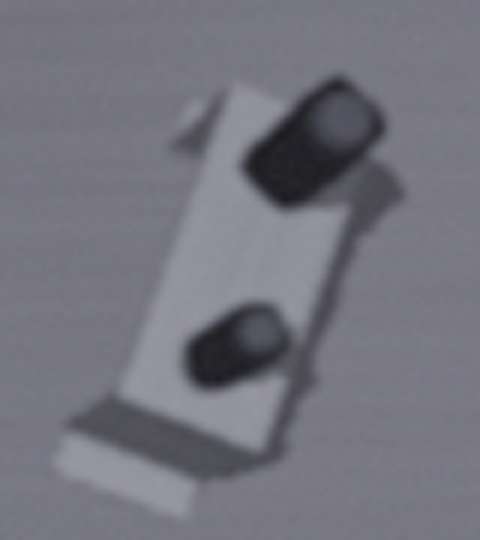

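View pics/s_rack.png

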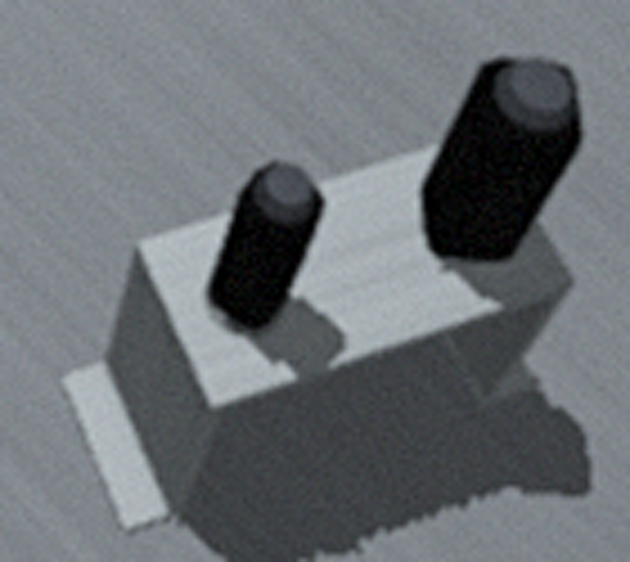

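View pics/s_board.png

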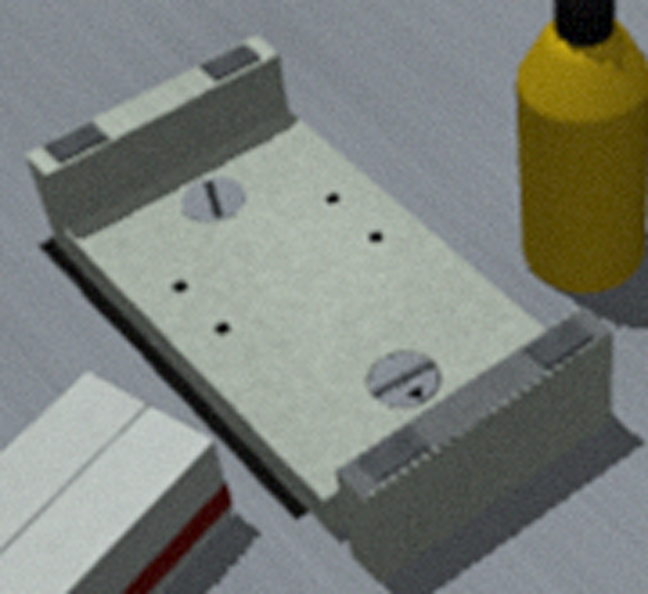

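Run:
```python
from h import *
np.set_printoptions(precision=1,suppress=True)
m=optics.camera_model('top'); s=optics.camera_model('side')
def c(u,v,x0,y0,k): return x0+(u+.5)/k-.5,y0+(v+.5)/k-.5
tb=lambda u,v,z:onz(m,*c(u,v,130,195,4.4),z)
tr=lambda u,v,z:onz(m,*c(u,v,400,195,6),z)
sr=lambda u,v,z:onz(s,*c(u,v,370,320,4.5),z)
sb=lambda u,v,z:onz(s,*c(u,v,170,140,3.6),z)
print('end corners',tb(631,67,28),tb(637,380,28),'cam',tb(561,223,28),sb(403,380,28), 'cam2',tb(193,230,28),sb(213,199,28))
print('arrow',tb(587,224,28), 'slot',tb(557,187,28),tb(556,260,28))
print('leg top',tb(669,47,70),tb(708,47,70),tb(672,381,70),tb(720,372,70))
print('leg side', sb(339,470,70),sb(365,497,70),sb(575,314,70),sb(608,335,70))
print('farleg',tb(55,60,70),tb(50,381,70),tb(103,60,70),tb(98,381,70))
print('rack',*[tr(*p,95) for p in [(238,82),(120,395),(265,450),(350,205)]])
print('rack s',*[sr(*p,95) for p in [(138,243),(217,408),(573,283)]])
print('top handle',tr(350,115,175),sr(537,92,175),'cross',tr(262,330,163),sr(288,192,163))
for n,h,u,v in [('can',150,319,168),('bottle',198,238,157)]:
  print(n,onz(m,u,v,h))
print('carton',*[onz(m,*p,60) for p in [(217,306),(255,296),(270,351),(233,362)]])
```

```text
end corners [622.4 -59.8  28. ] [472.1 -62.   28. ] cam [547.1 -26.3  28. ] [547.2 -27.1  28. ] cam2 [545.6 147.2  28. ] [546.3 147.7  28. ]
arrow [546.5 -38.6  28. ] slot [564.4 -24.4  28. ] [529.4 -24.   28. ]
leg top [622.6 -78.9  70. ] [622.4 -96.9  70. ] [467.2 -79.2  70. ] [ 471.1 -101.    70. ]
leg side [475.2 -80.3  70. ] [ 475.3 -100.1   70. ] [617.3 -79.   70. ] [620.4 -99.7  70. ]
farleg [619.1 204.2  70. ] [470.7 201.6  70. ] [618.9 182.2  70. ] [470.4 180.   70. ]
rack [ 607.9 -396.    95. ] [ 502.6 -351.4   95. ] [ 483.8 -398.5   95. ] [ 565.6 -431.4   95. ]
rack s [ 503.5 -351.7   95. ] [ 485.1 -398.7   95. ] [ 588.7 -440.9   95. ]
top handle [ 579.5 -411.2  175. ] [ 580.  -409.4  175. ] cross [ 513.7 -382.9  163. ] [ 515.2 -383.   163. ]
can [ 677.7 -153.   150. ]
bottle [686.1  -1.1 198. ]
carton [420.3  51.7  60. ] [439.2 -24.   60. ] [330.5 -53.7  60. ] [310.3  19.   60. ]
```

```bash
cat >> h.py <<'E'
from scipy.spatial.transform import Rotation as Ro
def toolR(rpy): return Ro.from_euler('xyz',rpy).as_matrix()
def down(psi,tilt=(0,0,0)):  # tilt: world rotvec
    return Ro.from_rotvec(tilt).as_matrix()@toolR([-np.pi/2,0,psi])
def plan(p,R,p0=None,R0=None,n=None):
    st=env.state()
    p0=st['eef_pos'] if p0 is None else np.asarray(p0,float); R0=toolR(st['tcp_rot']) if R0 is None else R0
    rv=Ro.from_matrix(R0.T@R).as_rotvec(); d=np.asarray(p)-p0
    if n is None: n=int(np.ceil(max(np.linalg.norm(d)/200,np.degrees(np.linalg.norm(rv))/34,1e-9)))
    for i in range(n):
        Ri=R0@Ro.from_rotvec(rv*i/n).as_matrix()
        print(i,'slide',np.round(Ri.T@d/n/1000,4),'dr',np.round(rv/n,4))
def stt():
    s=env.state(); print('t',round(s['t'],2),'p',np.round(s['eef_pos'],1),'rpy',np.round(s['tcp_rot'],4),'F',np.round(s['ft_force'],1),'M',np.round(s['moment'],2),'op',round(s['opening'],3),'q',np.round(s['joints'],2))
E
python3 - <<'E'
from h import *
np.set_printoptions(precision=2,suppress=True)
s=env.state(); R=toolR(s['tcp_rot']); m=optics.camera_model('wrist')
C=-m['R'].T@m['t']; print('cam in tool',R.T@(C-s['eef_pos']), 'axes in tool (rows)',m['R']@R)
plan([547,-145,150],down(-1.57))
E
```

```text
cam in tool [ -79.59 -169.24    0.61] axes in tool (rows) [[-0.    0.    1.  ]
 [ 0.96 -0.28  0.  ]
 [ 0.28  0.96  0.  ]]
0 slide [ 0.14  0.02 -0.13] dr [0.   0.28 0.  ]
1 slide [ 0.17  0.02 -0.09] dr [0.   0.28 0.  ]
2 slide [ 0.19  0.02 -0.04] dr [0.   0.28 0.  ]
3 slide [0.19 0.02 0.02] dr [0.   0.28 0.  ]
```

drive_tool --steps '[{"slide": [0.145, 0.0, -0.13], "dr": [0, 0.28, 0], "fingers": 0.0}, {"slide": [0.145, 0.0, -0.13], "dr": [0, 0.28, 0], "fingers": 0.0}, {"slide": [0.145, 0.0, -0.13], "dr": [0, 0.28, 0], "fingers": 0.0}, {"slide": [0.145, 0.0, -0.13], "dr": [0, 0.28, 0], "fingers": 0.0}, {"slide": [0.145, 0.0, -0.13], "dr": [0, 0.28, 0], "fingers": 0.0}]'

```text
t: 0.57
eef_pos: [347.3, 378.9, 214.5]
tcp_rot: [-1.571, -0.0, -0.734]
ft_force: [1.6, 0.7, 0.0]
opening: 0.709
```

drive_tool --steps '[{"slide": [0.17, 0.0, -0.09], "dr": [0, 0.28, 0], "fingers": 0.0}, {"slide": [0.17, 0.0, -0.09], "dr": [0, 0.28, 0], "fingers": 0.0}, {"slide": [0.17, 0.0, -0.09], "dr": [0, 0.28, 0], "fingers": 0.0}, {"slide": [0.17, 0.0, -0.09], "dr": [0, 0.28, 0], "fingers": 0.0}, {"slide": [0.17, 0.0, -0.09], "dr": [0, 0.28, 0], "fingers": 0.0}]'

```text
t: 0.98
eef_pos: [413.6, 198.2, 214.7]
tcp_rot: [-1.571, -0.0, -1.014]
ft_force: [0.2, 0.4, 1.1]
opening: 0.357
```

drive_tool --steps '[{"slide": [0.19, 0.0, -0.04], "dr": [0, 0.28, 0], "fingers": 0.0}, {"slide": [0.19, 0.0, -0.04], "dr": [0, 0.28, 0], "fingers": 0.0}, {"slide": [0.19, 0.0, -0.04], "dr": [0, 0.28, 0], "fingers": 0.0}, {"slide": [0.19, 0.0, -0.04], "dr": [0, 0.28, 0], "fingers": 0.0}, {"slide": [0.19, 0.0, -0.04], "dr": [0, 0.28, 0], "fingers": 0.0}]'

```text
t: 1.4
eef_pos: [480.5, 15.6, 214.6]
tcp_rot: [-1.571, -0.0, -1.294]
ft_force: [1.1, 0.6, -0.0]
opening: 0.022
```

drive_tool --steps '[{"slide": [0.19, 0.0, 0.02], "dr": [0, 0.28, 0], "fingers": 0.0}, {"slide": [0.19, 0.0, 0.02], "dr": [0, 0.28, 0], "fingers": 0.0}, {"slide": [0.19, 0.0, 0.02], "dr": [0, 0.28, 0], "fingers": 0.0}, {"slide": [0.19, 0.0, 0.02], "dr": [0, 0.28, 0], "fingers": 0.0}, {"slide": [0.19, 0.0, 0.02], "dr": [0, 0.28, 0], "fingers": 0.0}]'

```text
t: 1.82
eef_pos: [552.0, -162.2, 214.3]
tcp_rot: [-1.57, -0.0, -1.575]
ft_force: [-0.7, 0.4, -0.3]
opening: 0.004
```

Run:
```python
from h import *
m=optics.camera_model('wrist'); im=optics.read_camera('wrist')[:,:,::-1]; np.savez('w1.npz',**m)
cv2.imwrite('pics/w1.png',im)
print(proj(m,[547,-26.5,28]),proj(m,[547,-79,70]))
```

```text
[313.1134699   58.88369363] [312.80112947 122.16815316]
```

View pics/w1.png

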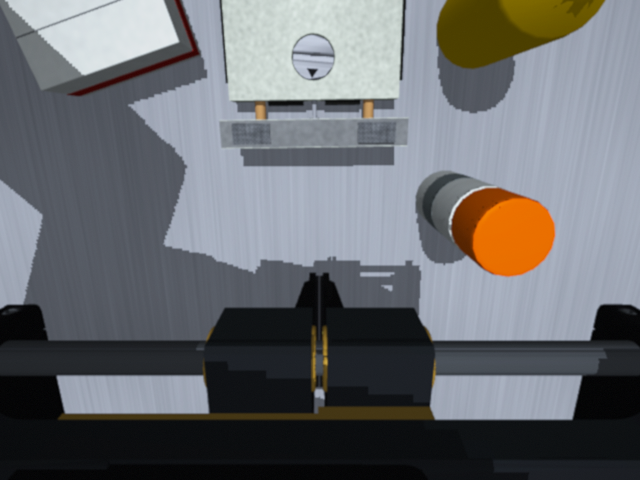

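Run:
```python
from h import *
im=cv2.imread('pics/w1.png'); crop(im,280,25,66,66,9,'pics/w1c.png'); crop(im,210,90,205,70,3.9,'pics/w1l.png')
```

```text
(no output)
```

View pics/w1c.png

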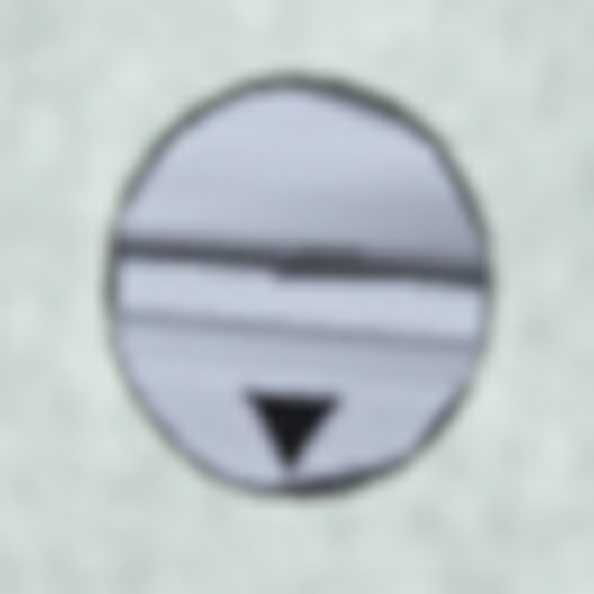

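View pics/w1l.png

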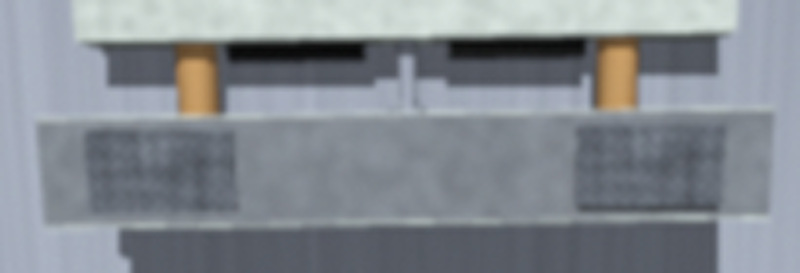

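Run:
```python
from h import *
np.set_printoptions(precision=1,suppress=True)
m=dict(np.load('w1.npz'))
f=lambda u,v,x0,y0,k,z:onz(m,x0+(u+.5)/k-.5,y0+(v+.5)/k-.5,z)
a=[f(u,v,280,25,9,28) for u,v in [(110,280),(490,280),(300,73),(300,495)]]
print('disc',*a,(a[0][0]+a[1][0])/2,(a[2][1]+a[3][1])/2)
for p,q in [((122,318),(478,345)),((125,245),(485,275))]:
    P,Q=f(*p,280,25,9,28),f(*q,280,25,9,28); d=Q-P; print('slot',P,Q,np.arctan2(d[1],d[0]))
g=lambda u,v,z:f(u,v,210,90,3.9,z)
P,Q=g(75,42,28),g(738,33,28); print('end',P,Q,np.arctan2((Q-P)[1],(Q-P)[0]))
for p,q in [((38,122),(773,110)),((48,225),(770,214))]:
    P,Q=g(*p,70),g(*q,70); print('leg',P,Q,np.arctan2((Q-P)[1],(Q-P)[0]))
plan([547,-130,22],down(-1.555,(0.2,0,0)))
```

```text
disc [528.7 -23.9  28. ] [564.9 -24.   28. ] [547.   -6.2  28. ] [546.7 -43.   28. ] 546.8255072667487 -24.611315975873328
slot [529.8 -27.2  28. ] [563.8 -29.7  28. ] -0.07274657143654145
slot [530.2 -20.9  28. ] [564.4 -23.6  28. ] -0.07919043515465497
end [472.3 -59.9  28. ] [622.4 -58.4  28. ] 0.009606262925652713
leg [473.1 -77.8  70. ] [622. -76.  70.] 0.012443339330449854
leg [473.6 -98.2  70. ] [622.7 -96.4  70. ] 0.011716761982421855
0 slide [-0.   0.2 -0. ] dr [ 0.  -0.   0.2]
```

drive_tool --steps '[{"slide": [-0.032, 0.192, -0.005], "dr": [0, 0, 0.2], "fingers": 0.0}, {"slide": [-0.032, 0.192, -0.005], "dr": [0, 0, 0.2], "fingers": 0.0}, {"slide": [-0.032, 0.192, -0.005], "dr": [0, 0, 0.2], "fingers": 0.0}, {"slide": [-0.032, 0.192, -0.005], "dr": [0, 0, 0.2], "fingers": 0.0}, {"slide": [-0.032, 0.192, -0.005], "dr": [0, 0, 0.2], "fingers": 0.0}]'

```text
t: 2.28
eef_pos: [544.6, -125.9, 19.2]
tcp_rot: [-1.574, 0.201, -1.574]
ft_force: [0.6, -0.1, 0.2]
opening: 0.003
```

Run:
```python
from h import *
stt(); 
s=env.state(); R=down(-1.555,(0.2,0,0))
plan([547,-112,22],R); plan([547,-95,22],R)
```

```text
t 2.28 p [ 544.6 -125.9   19.2] rpy [-1.5742  0.2012 -1.5743] F [ 0.6 -0.1  0.2] M [-0.25  0.06  0.01] op 0.003 q [-0.43  0.69  1.85  0.28  0.71 -0.65]
0 slide [-0.0142  0.      0.0024] dr [ 0.0027 -0.0192 -0.0013]
0 slide [-0.0308  0.0034  0.0023] dr [ 0.0027 -0.0192 -0.0013]
```

drive_tool --steps '[{"slide": [-0.009, 0.001, 0.0023], "dr": [0.0027, -0.019, 0], "fingers": 0.0}, {"slide": [-0.014, 0.001, 0.0023], "dr": [0.0027, -0.019, 0], "fingers": 0.0}, {"slide": [-0.018, 0.0015, 0.0023], "dr": [0.0027, -0.019, 0], "fingers": 0.0}, {"slide": [-0.022, 0.002, 0.0023], "dr": [0.0027, -0.019, 0], "fingers": 0.0}, {"slide": [-0.025, 0.0025, 0.0023], "dr": [0.0027, -0.019, 0], "fingers": 0.0}]'

```text
t: 2.7
eef_pos: [549.5, -101.4, 27.1]
tcp_rot: [-1.561, 0.199, -1.552]
ft_force: [-0.5, -2.3, 1.2]
opening: 0.006
```

Run:
```python
from h import *
stt()
m=optics.camera_model('wrist'); im=optics.read_camera('wrist')[:,:,::-1]; np.savez('w2.npz',**m)
cv2.imwrite('pics/w2.png',im)
```

```text
t 2.7 p [ 549.5 -101.4   27.1] rpy [-1.5609  0.1985 -1.5524] F [-0.5 -2.3  1.2] M [-0.48  0.03 -0.05] op 0.006 q [-0.39  0.67  1.86  0.29  0.7  -0.64]
```

View pics/w2.png

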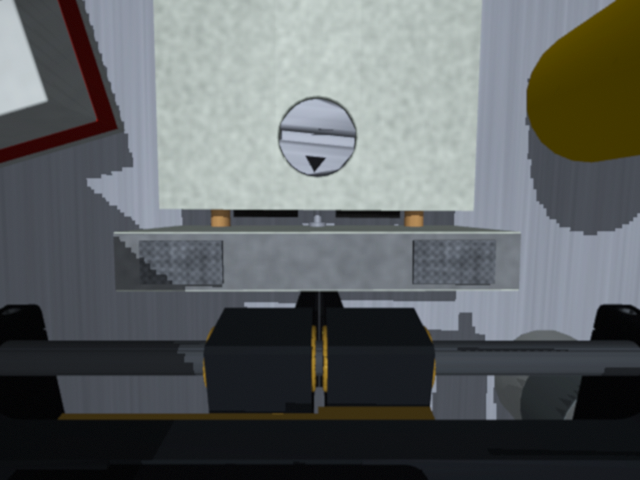

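drive_tool --steps '[{"slide": [-0.001, 0.003, -0.002], "fingers": 0.0}, {"slide": [-0.003, 0.004, -0.002], "fingers": 0.0}, {"slide": [-0.0045, 0.0042, -0.002], "fingers": 0.0}, {"slide": [-0.0055, 0.0042, -0.002], "fingers": 0.0}]'

```text
invalid input
```

Run:
```python
from h import *
stt()
m=optics.camera_model('wrist'); im=optics.read_camera('wrist')[:,:,::-1]; np.savez('w3.npz',**m)
cv2.imwrite('pics/w3.png',im); crop(im,110,190,420,130,1.9,'pics/w3c.png')
```

```text
t 2.75 p [ 549.3 -101.    26.9] rpy [-1.5615  0.1989 -1.5524] F [ 0.8 -1.   0.3] M [-0.43 -0.05 -0.01] op 0.007 q [-0.39  0.67  1.86  0.29  0.7  -0.64]
```

View pics/w3c.png

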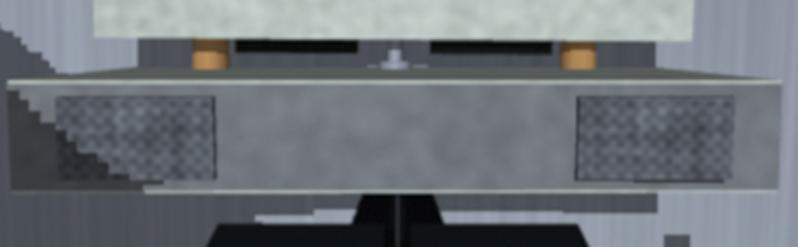

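Needs "dr" in each row.

drive_tool --steps '[{"slide": [-0.001, 0.003, -0.002], "dr": [0, 0, 0], "fingers": 0.0}, {"slide": [-0.003, 0.004, -0.002], "dr": [0, 0, 0], "fingers": 0.0}, {"slide": [-0.0045, 0.0042, -0.002], "dr": [0, 0, 0], "fingers": 0.0}, {"slide": [-0.0055, 0.0042, -0.002], "dr": [0, 0, 0], "fingers": 0.0}]'

```text
t: 3.13
eef_pos: [546.4, -95.4, 22.1]
tcp_rot: [-1.564, 0.2, -1.553]
ft_force: [-0.9, -3.7, 0.8]
opening: 0.003
```

Run:
```python
from h import *
stt()
m=optics.camera_model('wrist'); im=optics.read_camera('wrist')[:,:,::-1]; np.savez('w3.npz',**m)
cv2.imwrite('pics/w3.png',im); crop(im,110,190,420,130,1.9,'pics/w3c.png')
```

```text
t 3.13 p [546.4 -95.4  22.1] rpy [-1.5643  0.1998 -1.5535] F [-0.9 -3.7  0.8] M [-0.92  0.22  0.02] op 0.003 q [-0.38  0.68  1.87  0.3   0.69 -0.64]
```

View pics/w3c.png

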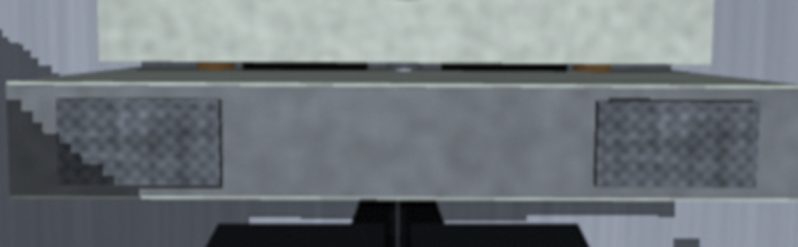

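drive_tool --steps '[{"slide": [-0.001, 0, 0], "dr": [0, 0, 0], "fingers": 0.0}, {"slide": [-0.002, 0.0003, 0], "dr": [0, 0, 0], "fingers": 0.0}, {"slide": [-0.002, 0.0003, 0], "dr": [0, 0, 0], "fingers": 0.0}]'

```text
t: 3.43
eef_pos: [546.5, -93.7, 22.2]
tcp_rot: [-1.564, 0.199, -1.553]
ft_force: [-1.2, -6.1, 1.3]
opening: 0.004
```

Run:
```python
from h import *
stt()
m=optics.camera_model('wrist'); im=optics.read_camera('wrist')[:,:,::-1]; np.savez('w4.npz',**m)
cv2.imwrite('pics/w4.png',im); crop(im,110,190,420,130,1.9,'pics/w4c.png')
```

```text
t 3.43 p [546.5 -93.7  22.2] rpy [-1.564   0.1993 -1.5532] F [-1.2 -6.1  1.3] M [-1.27  0.39  0.06] op 0.004 q [-0.38  0.68  1.87  0.3   0.69 -0.64]
```

View pics/w4c.png

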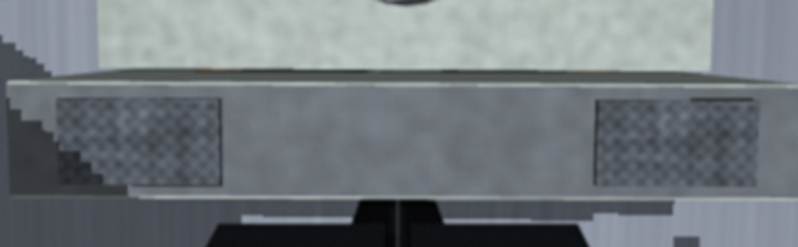

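Run:
```python
from h import *
s=env.state(); 
plan([548,-135,110],down(-1.57))
plan([580,-425,235],down(-1.57),[548,-135,110],down(-1.57))
```

```text
0 slide [ 0.0231 -0.0942  0.0014] dr [-0.0051  0.016  -0.1994]
0 slide [ 0.145  -0.0625  0.0159] dr [0. 0. 0.]
1 slide [ 0.145  -0.0625  0.0159] dr [0. 0. 0.]
```

drive_tool --steps '[{"slide": [0.015, 0.0, 0.001], "dr": [0, 0, 0], "fingers": 0.0}, {"slide": [0.023, -0.03, 0.001], "dr": [-0.005, 0.016, -0.1], "fingers": 0.0}, {"slide": [0.023, -0.065, 0.001], "dr": [-0.005, 0.016, -0.2], "fingers": 0.0}, {"slide": [0.023, -0.094, 0.001], "dr": [-0.005, 0.016, -0.2], "fingers": 0.0}]'

```text
t: 3.82
eef_pos: [547.2, -134.9, 110.9]
tcp_rot: [-1.573, -0.007, -1.571]
ft_force: [0.6, 1.0, 1.0]
opening: 0.003
```

drive_tool --steps '[{"slide": [0.145, -0.062, 0.016], "dr": [0, 0, 0], "fingers": 0.06}, {"slide": [0.145, -0.062, 0.016], "dr": [0, 0, 0], "fingers": 0.06}, {"slide": [0.145, -0.062, 0.016], "dr": [0, 0, 0], "fingers": 0.06}, {"slide": [0.145, -0.062, 0.016], "dr": [0, 0, 0], "fingers": 0.06}]'

```text
t: 4.15
eef_pos: [563.6, -282.5, 173.1]
tcp_rot: [-1.57, -0.0, -1.571]
ft_force: [0.0, 1.7, 0.0]
opening: 0.226
```

drive_tool --steps '[{"slide": [0.145, -0.062, 0.016], "dr": [0, 0, 0], "fingers": 0.06}, {"slide": [0.145, -0.062, 0.016], "dr": [0, 0, 0], "fingers": 0.06}, {"slide": [0.145, -0.062, 0.016], "dr": [0, 0, 0], "fingers": 0.06}, {"slide": [0.145, -0.062, 0.016], "dr": [0, 0, 0], "fingers": 0.06}, {"slide": [0.145, -0.062, 0.016], "dr": [0, 0, 0], "fingers": 0.06}]'

```text
t: 4.57
eef_pos: [579.3, -430.9, 235.5]
tcp_rot: [-1.568, -0.003, -1.574]
ft_force: [1.2, -0.4, 0.1]
opening: 0.581
```

Run:
```python
from h import *
stt()
m=optics.camera_model('wrist'); im=optics.read_camera('wrist')[:,:,::-1]; np.savez('w5.npz',**m)
cv2.imwrite('pics/w5.png',im)
t=optics.read_camera('top')[:,:,::-1]; cv2.imwrite('pics/t5.png',t); crop(t,130,195,180,105,4.4,'pics/t5c.png')
```

```text
t 4.57 p [ 579.3 -430.9  235.5] rpy [-1.5684 -0.0029 -1.5742] F [ 1.2 -0.4  0.1] M [-0.12  0.04  0.02] op 0.581 q [-0.73  0.62  1.27 -0.    1.25 -0.73]
```

View pics/w5.png

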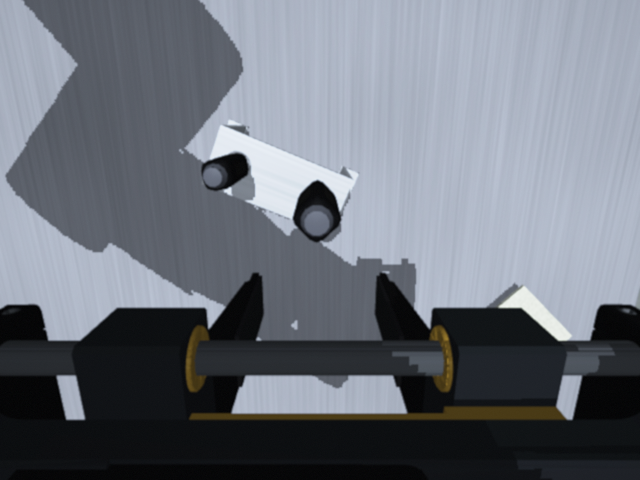

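View pics/t5c.png

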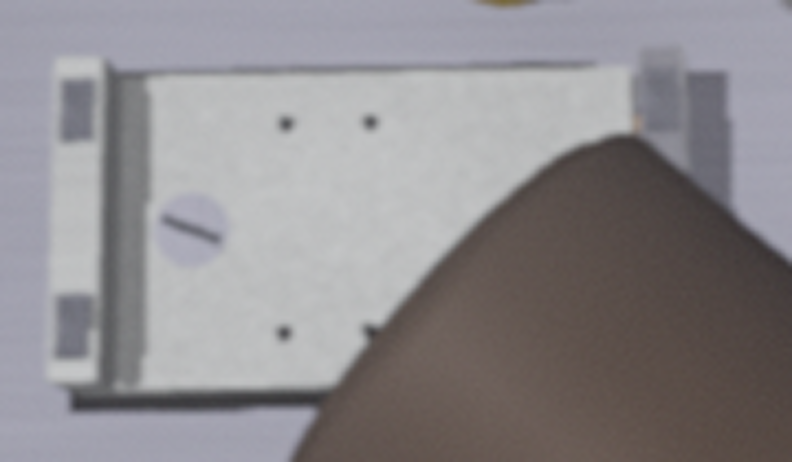

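Run:
```python
from h import *
im=cv2.imread('pics/w5.png'); 
g=np.clip(im.astype(float)*2.2,0,255).astype(np.uint8)
crop(g,280,170,80,80,7.4,'pics/w5h.png'); crop(g,190,110,180,150,4,'pics/w5r.png')
```

```text
(no output)
```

View pics/w5h.png

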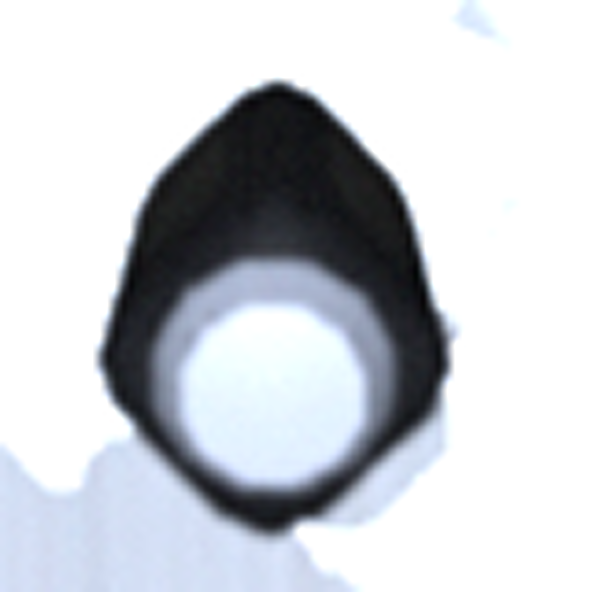

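View pics/w5r.png

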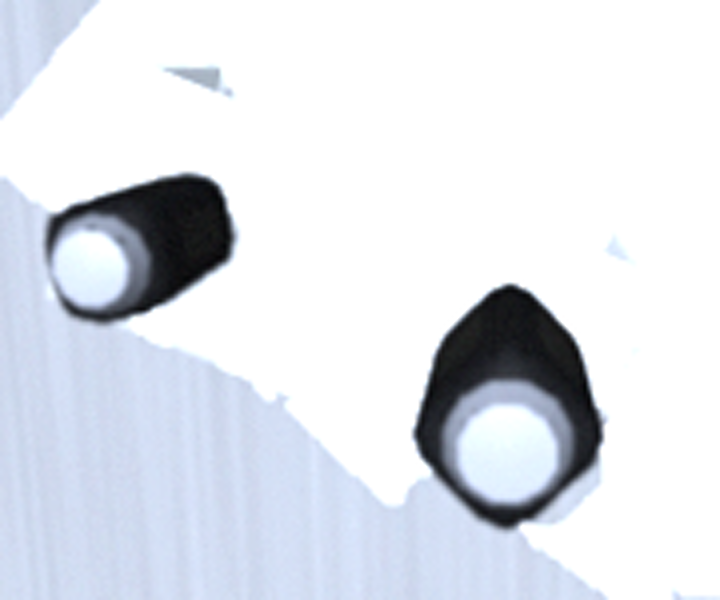

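Run:
```python
from h import *
np.set_printoptions(precision=1,suppress=True)
m=dict(np.load('w5.npz'))
f=lambda u,v,z:onz(m,280+(u+.5)/7.4-.5,170+(v+.5)/7.4-.5,z)
print('top',f(273,397,175),f(275,375,172))
for a,b in [((120,405),(225,515)),((440,410),(320,520)),((160,180),(245,95)),((310,95),(400,185))]:
    z=168 if a[1]>300 else 97
    P,Q=f(*a,z),f(*b,z); print(P,Q,np.degrees(np.arctan2(*(Q-P)[1::-1])))
print(f(100,360,168),f(448,365,168),f(272,532,168), f(278,80,97))
# cross
k=lambda u,v,z:onz(m,190+(u+.5)/4-.5,110+(v+.5)/4-.5,z)
print('cross',k(90,268,163))
s=cv2.imread('pics/side0.png'); crop(np.clip(s.astype(float)*2,0,255).astype(np.uint8),370,350,140,100,5.7,'pics/s_rack2.png')
```

```text
top [ 577.5 -409.2  175. ] [ 577.7 -408.   172. ]
[ 564.1 -411.6  168. ] [ 573.2 -421.7  168. ] -47.92534154243979
[ 592.  -412.2  168. ] [ 581.5 -422.1  168. ] -136.31709431293544
[ 564.7 -404.3   97. ] [ 574.1 -394.9   97. ] 44.7214371359113
[ 581.3 -394.9   97. ] [ 591.2 -404.9   97. ] -45.092386730750306
[ 562.5 -407.6  168. ] [ 592.6 -408.1  168. ] [ 577.3 -423.2  168. ] [ 577.8 -393.3   97. ]
cross [ 511.4 -381.6  163. ]
```

View pics/s_rack2.png

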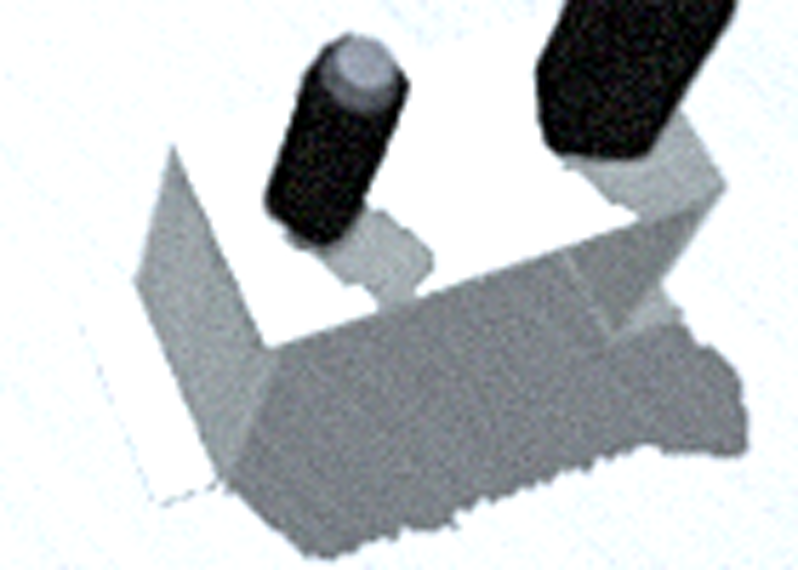

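Run:
```python
from h import *
R=down(-0.785)
plan([578,-409.5,225],R)
plan([578,-409.5,131],R,[578,-409.5,225],R)
```

```text
0 slide [-0.0082  0.004  -0.0005] dr [ 1.000e-04 -3.936e-01 -6.000e-04]
1 slide [-0.0077  0.004   0.0027] dr [ 1.000e-04 -3.936e-01 -6.000e-04]
0 slide [ 0.     0.094 -0.   ] dr [0. 0. 0.]
```

drive_tool --steps '[{"slide": [-0.008, 0, 0], "dr": [0, -0.39, 0], "fingers": 0.055}, {"slide": [-0.008, 0, 0], "dr": [0, -0.39, 0], "fingers": 0.055}, {"slide": [-0.008, 0, 0], "dr": [0, -0.39, 0], "fingers": 0.055}, {"slide": [-0.008, 0, 0], "dr": [0, -0.39, 0], "fingers": 0.055}, {"slide": [-0.008, 0, 0], "dr": [0, -0.39, 0], "fingers": 0.055}]'

```text
t: 5.08
eef_pos: [579.7, -415.4, 233.2]
tcp_rot: [-1.571, 0.001, -1.182]
ft_force: [-0.0, 0.4, 0.6]
opening: 0.577
```

drive_tool --steps '[{"slide": [-0.0077, 0, 0.0027], "dr": [0, -0.39, 0], "fingers": 0.055}, {"slide": [-0.0077, 0, 0.0027], "dr": [0, -0.39, 0], "fingers": 0.055}, {"slide": [-0.0077, 0, 0.0027], "dr": [0, -0.39, 0], "fingers": 0.055}, {"slide": [-0.0077, 0, 0.0027], "dr": [0, -0.39, 0], "fingers": 0.055}, {"slide": [-0.0077, 0, 0.0027], "dr": [0, -0.39, 0], "fingers": 0.055}]'

```text
t: 5.5
eef_pos: [579.3, -407.9, 233.5]
tcp_rot: [-1.571, 0.001, -0.795]
ft_force: [0.3, -0.2, -0.2]
opening: 0.58
```

Run:
```python
from h import *
stt()
R=down(-0.785)
plan([578,-409.5,131],R)
```

```text
t 5.5 p [ 579.3 -407.9  233.5] rpy [-1.5708e+00  7.0000e-04 -7.9500e-01] F [ 0.3 -0.2 -0.2] M [-0.05  0.03 -0.01] op 0.58 q [-0.71  0.6   1.3   0.    1.24 -1.48]
0 slide [ 0.0003  0.1025 -0.002 ] dr [-0.     -0.01   -0.0007]
```

drive_tool --steps '[{"slide": [0.0, 0.0, -0.002], "dr": [0, -0.01, 0], "fingers": 0.055}, {"slide": [0.0, 0.035, -0.002], "dr": [0, -0.01, 0], "fingers": 0.055}, {"slide": [0.0, 0.07, -0.002], "dr": [0, -0.01, 0], "fingers": 0.055}, {"slide": [0.0, 0.1, -0.002], "dr": [0, -0.01, 0], "fingers": 0.055}, {"slide": [0.0, 0.1025, -0.002], "dr": [0, -0.01, 0], "fingers": 0.055}]'

```text
t: 5.92
eef_pos: [575.8, -408.2, 125.4]
tcp_rot: [-1.571, 0.009, -0.784]
ft_force: [0.2, 0.5, -0.0]
opening: 0.577
```

Run:
```python
from h import *
stt()
im=optics.read_camera('wrist')[:,:,::-1]; cv2.imwrite('pics/w6.png',np.clip(im.astype(float)*1.8,0,255).astype(np.uint8))
```

```text
t 5.92 p [ 575.8 -408.2  125.4] rpy [-1.5715  0.0087 -0.7838] F [ 0.2  0.5 -0. ] M [ 0.02 -0.01  0.01] op 0.577 q [-0.71  0.7   1.42 -0.    1.03 -1.5 ]
```

View pics/w6.png

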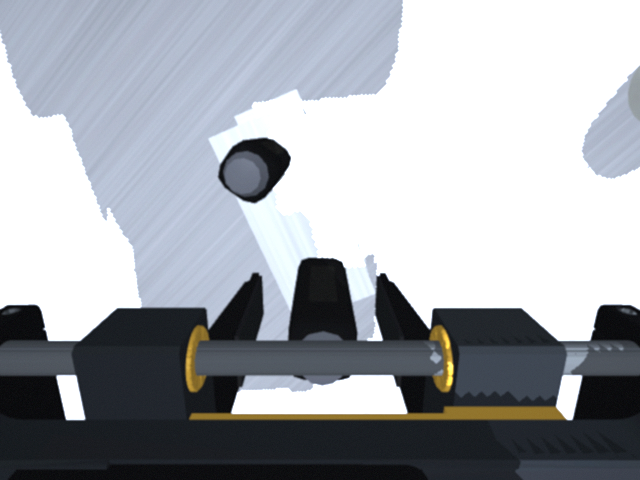

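drive_tool --steps '[{"slide": [0, 0, 0], "dr": [0, 0, 0], "fingers": 0.055}, {"slide": [0, 0, 0], "dr": [0, 0, 0], "fingers": 0.015}, {"slide": [0, 0, 0], "dr": [0, 0, 0], "fingers": 0.015}, {"slide": [0, 0, 0], "dr": [0, 0, 0], "fingers": 0.015}, {"slide": [0, 0, 0], "dr": [0, 0, 0], "fingers": 0.015}]'

```text
t: 6.38
eef_pos: [578.1, -409.9, 132.5]
tcp_rot: [-1.571, -0.002, -0.78]
ft_force: [0.2, 1.3, 0.1]
opening: 0.354
```

drive_tool --steps '[{"slide": [0, 0, 0], "dr": [0, 0, 0], "fingers": 0.015}, {"slide": [0, 0, 0], "dr": [0, 0, 0], "fingers": 0.015}, {"slide": [0, 0, 0], "dr": [0, 0, 0], "fingers": 0.015}]'

```text
t: 6.63
eef_pos: [578.0, -409.8, 131.9]
tcp_rot: [-1.571, -0.001, -0.78]
ft_force: [-0.9, -0.2, 5.1]
opening: 0.276
```

Run:
```python
from h import *
stt()
im=optics.read_camera('wrist')[:,:,::-1]; cv2.imwrite('pics/w7.png',np.clip(im.astype(float)*1.8,0,255).astype(np.uint8))
```

```text
t 6.63 p [ 578.  -409.8  131.9] rpy [-1.5707e+00 -7.0000e-04 -7.8020e-01] F [-0.9 -0.2  5.1] M [0.12 0.19 0.01] op 0.276 q [-0.71  0.69  1.41 -0.    1.04 -1.5 ]
```

View pics/w7.png

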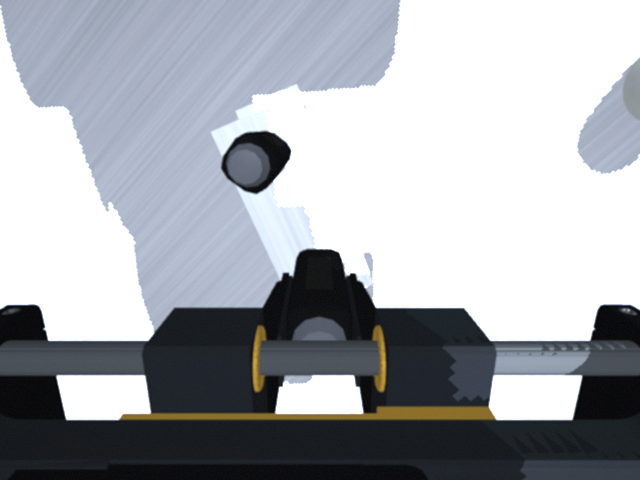

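drive_tool --steps '[{"slide": [0, -0.02, 0], "dr": [0, 0, 0], "fingers": 0.015}, {"slide": [0, -0.04, 0], "dr": [0, 0, 0], "fingers": 0.015}, {"slide": [0, -0.065, 0], "dr": [0, 0, 0], "fingers": 0.015}, {"slide": [0, -0.095, 0], "dr": [0, 0, 0], "fingers": 0.015}, {"slide": [0, -0.12, 0], "dr": [0, 0, 0], "fingers": 0.015}]'

```text
t: 7.1
eef_pos: [577.8, -409.6, 252.6]
tcp_rot: [-1.571, 0.0, -0.78]
ft_force: [0.4, -0.2, -1.0]
opening: 0.271
```

Run:
```python
from h import *
stt()
s=env.state()
m=optics.camera_model('side'); im=optics.read_camera('side')[:,:,::-1]; 
u,v=proj(m,s['eef_pos']-[0,0,50]).astype(int); print(u,v)
cv2.imwrite('pics/s7.png',im); g=np.clip(im.astype(float)*1.8,0,255).astype(np.uint8)
crop(g,u-50,v-70,100,130,4.5,'pics/s7c.png')
m=optics.camera_model('top'); im=optics.read_camera('top')[:,:,::-1]; u,v=proj(m,s['eef_pos']-[0,0,100]).astype(int); crop(im,u-50,v-50,100,100,5,'pics/t7c.png')
```

```text
t 7.1 p [ 577.8 -409.6  252.6] rpy [-1.5708e+00  3.0000e-04 -7.8010e-01] F [ 0.4 -0.2 -1. ] M [-0.11 -0.06  0.01] op 0.271 q [-0.71  0.59  1.28 -0.    1.28 -1.5 ]
494 329
```

View pics/s7c.png

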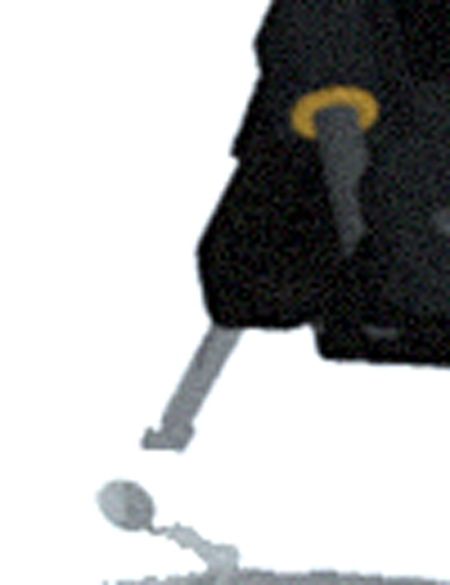

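View pics/t7c.png

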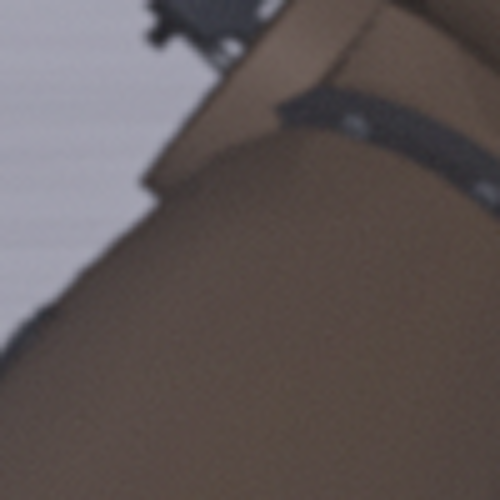

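Run:
```python
from h import *
np.set_printoptions(precision=1,suppress=True)
s=env.state(); m=optics.camera_model('side')
im=cv2.imread('pics/s7.png')
u0,v0=494-50,329-70
print('tip',onz(m,u0+(166+.5)/4.5-.5,v0+(441.5)/4.5-.5,130.5))
R=down(-0.076)
plan([547,-25,200],R)
```

```text
tip [ 581.3 -409.9  130.5]
0 slide [-0.1  0.   0.1] dr [ 0.  -0.4  0. ]
1 slide [-0.1  0.   0.2] dr [ 0.  -0.4  0. ]
```

drive_tool --steps '[{"slide": [-0.146, 0.02, 0.126], "dr": [0, -0.352, 0], "fingers": 0.015}, {"slide": [-0.146, 0.02, 0.126], "dr": [0, -0.352, 0], "fingers": 0.015}, {"slide": [-0.146, 0.02, 0.126], "dr": [0, -0.352, 0], "fingers": 0.015}, {"slide": [-0.146, 0.02, 0.126], "dr": [0, -0.352, 0], "fingers": 0.015}, {"slide": [-0.146, 0.02, 0.126], "dr": [0, -0.352, 0], "fingers": 0.015}]'

```text
t: 7.62
eef_pos: [561.5, -214.0, 229.9]
tcp_rot: [-1.57, 0.003, -0.427]
ft_force: [0.4, 0.0, -2.2]
opening: 0.27
```

drive_tool --steps '[{"slide": [-0.09, 0.02, 0.166], "dr": [0, -0.352, 0], "fingers": 0.015}, {"slide": [-0.09, 0.02, 0.166], "dr": [0, -0.352, 0], "fingers": 0.015}, {"slide": [-0.09, 0.02, 0.166], "dr": [0, -0.352, 0], "fingers": 0.015}, {"slide": [-0.09, 0.02, 0.166], "dr": [0, -0.352, 0], "fingers": 0.015}, {"slide": [-0.09, 0.02, 0.166], "dr": [0, -0.352, 0], "fingers": 0.015}]'

```text
t: 8.03
eef_pos: [548.3, -25.5, 210.0]
tcp_rot: [-1.57, 0.002, -0.074]
ft_force: [0.6, 0.4, -1.0]
opening: 0.276
```

Run:
```python
from h import *
stt()
R=down(-0.076)
plan([547,-25,168],R)
```

```text
t 8.03 p [548.3 -25.5 210. ] rpy [-1.57    0.0023 -0.074 ] F [ 0.6  0.4 -1. ] M [-0.02 -0.04 -0.02] op 0.276 q [-0.17  0.39  1.75  0.    1.   -1.66]
0 slide [-0.0013  0.042   0.0004] dr [-0.0008  0.002  -0.0023]
```

drive_tool --steps '[{"slide": [-0.001, 0.02, 0], "dr": [0, 0, 0], "fingers": 0.015}, {"slide": [-0.001, 0.042, 0], "dr": [0, 0, 0], "fingers": 0.015}, {"slide": [-0.001, 0.042, 0], "dr": [0, 0, 0], "fingers": 0.015}, {"slide": [-0.001, 0.042, 0], "dr": [0, 0, 0], "fingers": 0.015}]'

```text
t: 8.37
eef_pos: [548.1, -28.9, 168.3]
tcp_rot: [-1.57, 0.003, -0.076]
ft_force: [-0.2, -0.7, -0.5]
opening: 0.27
```

Run:
```python
from h import *
stt()
s=env.state()
for n in ['wrist','side','top']:
    m=optics.camera_model(n); im=optics.read_camera(n)[:,:,::-1]; np.savez(n+'8.npz',**m); cv2.imwrite(f'pics/{n}8.png',im)
    if n!='wrist':
        u,v=proj(m,[547,-25,28]).astype(int); print(n,u,v); crop(im,u-50,v-60,100,100,6,f'pics/{n}8c.png')
```

```text
t 8.37 p [548.1 -28.9 168.3] rpy [-1.5705  0.0031 -0.0761] F [-0.2 -0.7 -0.5] M [ 0.01 -0.01  0.03] op 0.27 q [-0.17  0.44  1.8   0.    0.91 -1.67]
side 280 244
top 256 245
```

View pics/wrist8.png

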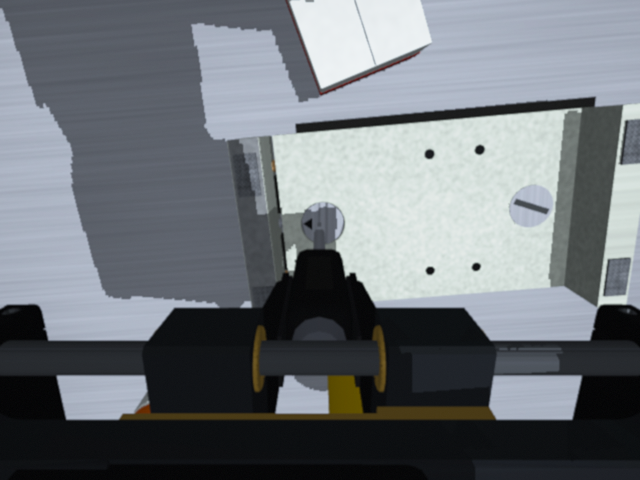

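View pics/side8c.png

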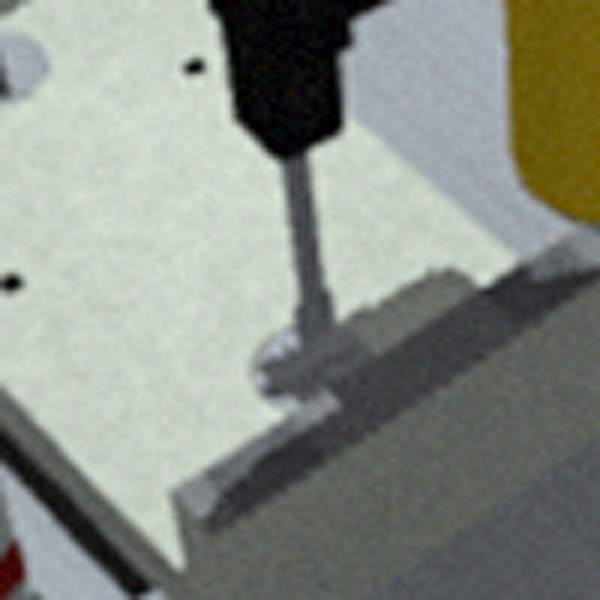

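View pics/top8c.png

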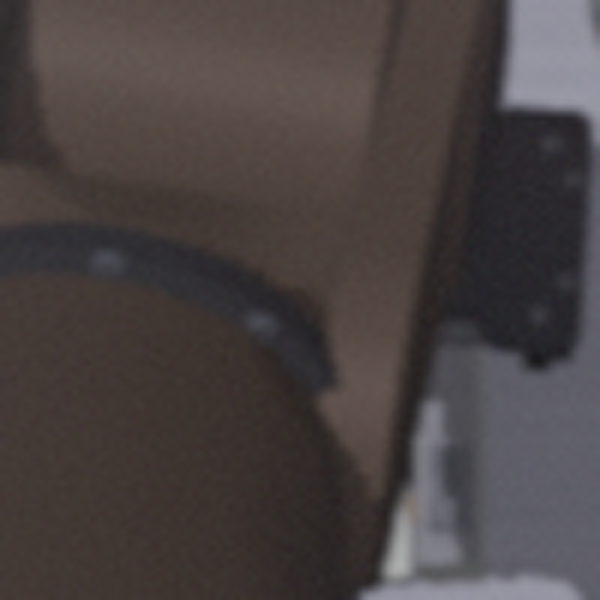

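Run:
```python
from h import *
np.set_printoptions(precision=1,suppress=True)
im=cv2.imread('pics/wrist8.png'); crop(im,270,180,110,85,7,'pics/w8c.png')
m=dict(np.load('wrist8.npz'))
# disc outline edges in full image estimated later
```

```text
(no output)
```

View pics/w8c.png

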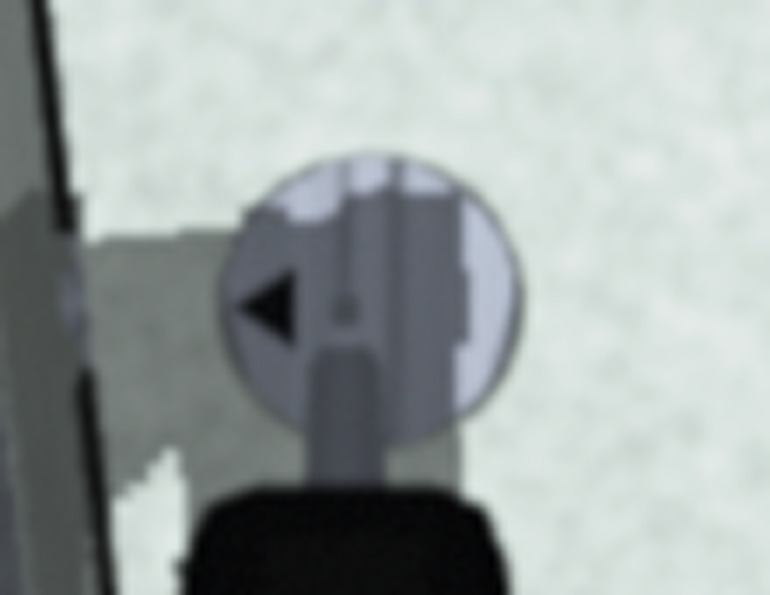

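Run:
```python
from h import *
np.set_printoptions(precision=1,suppress=True)
m=dict(np.load('wrist8.npz'))
f=lambda u,v,z:onz(m,270+(u+.5)/7-.5,180+(v+.5)/7-.5,z)
print('disc',f(371,298,28),f(371,150,28),f(371,447,28),f(220,300,28),f(522,300,28)); print('tip',f(347,348,46),f(347,480,90))
P,Q=f(345,165,28),f(345,310,28);print(np.arctan2(*(P-Q)[1::-1]));P,Q=f(397,165,28),f(399,445,28);print(np.arctan2(*(P-Q)[1::-1]))
print('TCP proj', proj(m,[548.1,-28.9,46]))
stt()
```

```text
disc [545.5 -24.5  28. ] [527.6 -23.2  28. ] [564.2 -25.9  28. ] [544.4 -42.6  28. ] [547.1  -6.5  28. ]
tip [546.7 -27.5  46. ] [548.4 -27.7  90. ]
3.066411005746574
3.0788499093914767
TCP proj [317.6 231.1]
t 8.52 p [549.2 -29.4 170.1] rpy [-1.6 -0.  -0.1] F [-0.1 -0.2  0.5] M [ 0.  0. -0.] op 0.271 q [-0.2  0.4  1.8  0.   0.9 -1.7]
```

drive_tool --steps '[{"slide": [-0.0015, 0.0, 0.0036], "dr": [0, 0, 0], "fingers": 0.015}, {"slide": [-0.0015, 0.012, 0.0036], "dr": [0, 0, 0], "fingers": 0.015}, {"slide": [-0.0015, 0.018, 0.0036], "dr": [0, 0, 0], "fingers": 0.015}, {"slide": [-0.0015, 0.018, 0.0036], "dr": [0, 0, 0], "fingers": 0.015}, {"slide": [-0.0015, 0.018, 0.0036], "dr": [0, 0, 0], "fingers": 0.015}]'

```text
t: 8.93
eef_pos: [547.5, -25.3, 151.4]
tcp_rot: [-1.571, 0.0, -0.076]
ft_force: [-0.1, -0.6, -0.6]
opening: 0.272
```

Run:
```python
from h import *
stt()
n='wrist'
m=optics.camera_model(n); im=optics.read_camera(n)[:,:,::-1]; np.savez(n+'9.npz',**m); cv2.imwrite(f'pics/{n}9.png',im)
crop(im,270,160,110,105,5.6,'pics/w9c.png')
```

```text
t 8.93 p [547.5 -25.3 151.4] rpy [-1.5707e+00  4.0000e-04 -7.6300e-02] F [-0.1 -0.6 -0.6] M [-0.01 -0.04 -0.  ] op 0.272 q [-0.17  0.46  1.82  0.    0.86 -1.66]
```

View pics/w9c.png

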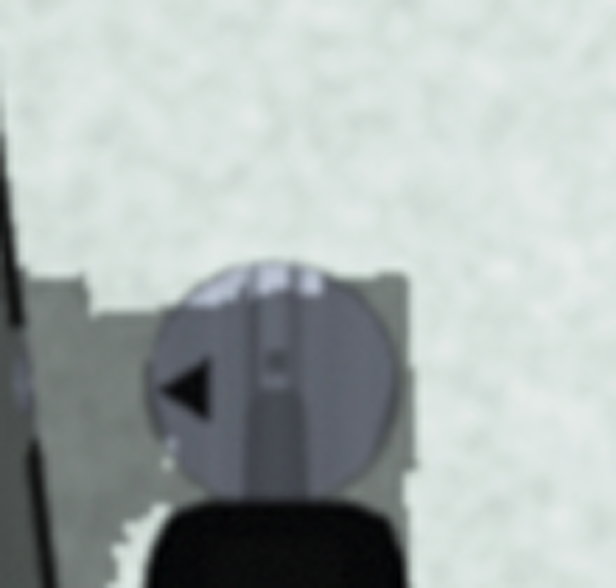

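drive_tool --steps '[{"slide": [0, 0.003, 0], "dr": [0, 0, 0], "fingers": 0.015}, {"slide": [0, 0.005, 0], "dr": [0, 0, 0], "fingers": 0.015}, {"slide": [0, 0.0065, 0], "dr": [0, 0, 0], "fingers": 0.015}, {"slide": [0, 0.0075, 0], "dr": [0, 0, 0], "fingers": 0.015}, {"slide": [0, 0.0075, 0], "dr": [0, 0, 0], "fingers": 0.015}]'

```text
t: 9.4
eef_pos: [547.5, -25.3, 143.8]
tcp_rot: [-1.571, 0.0, -0.076]
ft_force: [0.9, -0.6, -0.2]
opening: 0.273
```

Run:
```python
from h import *
stt()
```

```text
t 9.4 p [547.5 -25.3 143.8] rpy [-1.5707e+00  1.0000e-04 -7.6100e-02] F [ 0.9 -0.6 -0.2] M [-0.    0.18 -0.  ] op 0.273 q [-0.17  0.47  1.83  0.    0.85 -1.66]
```

drive_tool --steps '[{"slide": [0, 0.001, 0], "dr": [0, 0, 0], "fingers": 0.015}, {"slide": [0, 0.0015, 0], "dr": [0, 0, 0], "fingers": 0.015}, {"slide": [0, 0.0015, 0], "dr": [0, 0, 0], "fingers": 0.015}]'

```text
t: 9.65
eef_pos: [547.8, -25.3, 143.5]
tcp_rot: [-1.571, -0.001, -0.076]
ft_force: [-3.3, 1.3, 14.3]
opening: 0.271
```

drive_tool --steps '[{"slide": [0, -0.0005, 0], "dr": [0, 0.1, 0], "fingers": 0.015}, {"slide": [0, -0.0005, 0], "dr": [0, 0.2, 0], "fingers": 0.015}, {"slide": [0, -0.0005, 0], "dr": [0, 0.3, 0], "fingers": 0.015}, {"slide": [0, -0.0005, 0], "dr": [0, 0.4, 0], "fingers": 0.015}, {"slide": [0, -0.0005, 0], "dr": [0, 0.5, 0], "fingers": 0.015}]'

```text
t: 10.07
eef_pos: [547.9, -25.7, 143.6]
tcp_rot: [-1.571, -0.001, -0.581]
ft_force: [-1.7, -2.4, 8.7]
opening: 0.272
```

Run:
```python
from h import *
stt()
n='wrist'
m=optics.camera_model(n); im=optics.read_camera(n)[:,:,::-1]; cv2.imwrite(f'pics/{n}10.png',im)
```

```text
t 10.07 p [547.9 -25.7 143.6] rpy [-1.571e+00 -1.400e-03 -5.806e-01] F [-1.7 -2.4  8.7] M [-0.78  0.57  0.12] op 0.272 q [-0.17  0.47  1.83 -0.    0.84 -1.16]
```

View pics/wrist10.png

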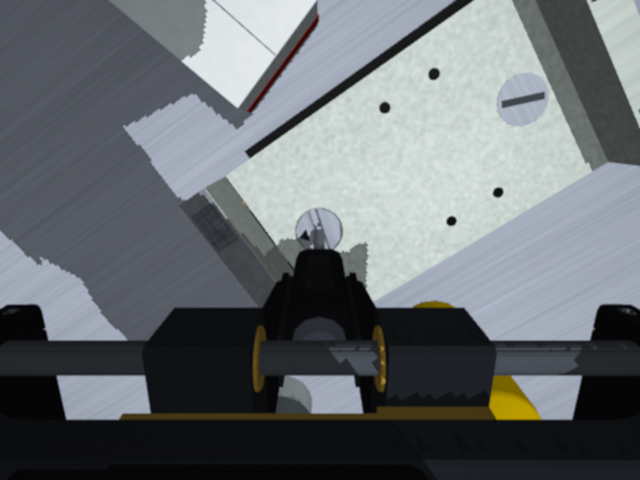

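drive_tool --steps '[{"slide": [0, 0, 0], "dr": [0, 0.1, 0], "fingers": 0.015}, {"slide": [0, 0, 0], "dr": [0, 0.2, 0], "fingers": 0.015}, {"slide": [0, 0, 0], "dr": [0, 0.3, 0], "fingers": 0.015}, {"slide": [0, 0, 0], "dr": [0, 0.4, 0], "fingers": 0.015}, {"slide": [0, 0, 0], "dr": [0, 0.5, 0], "fingers": 0.015}]'

```text
t: 10.53
eef_pos: [547.7, -25.8, 143.6]
tcp_rot: [-1.571, -0.001, -1.08]
ft_force: [-2.8, -2.6, 8.9]
opening: 0.268
```

drive_tool --steps '[{"slide": [0, 0, 0], "dr": [0, 0.1, 0], "fingers": 0.015}, {"slide": [0, 0, 0], "dr": [0, 0.2, 0], "fingers": 0.015}, {"slide": [0, 0, 0], "dr": [0, 0.3, 0], "fingers": 0.015}, {"slide": [0, 0, 0], "dr": [0, 0.4, 0], "fingers": 0.015}, {"slide": [0, 0, 0], "dr": [0, 0.5, 0], "fingers": 0.015}]'

```text
t: 10.95
eef_pos: [547.6, -25.7, 143.6]
tcp_rot: [-1.57, -0.001, -1.58]
ft_force: [-2.8, -1.8, 9.6]
opening: 0.273
```

drive_tool --steps '[{"slide": [0, 0, 0], "dr": [0, 0.1, 0], "fingers": 0.015}, {"slide": [0, 0, 0], "dr": [0, 0.2, 0], "fingers": 0.015}, {"slide": [0, 0, 0], "dr": [0, 0.3, 0], "fingers": 0.015}, {"slide": [0, 0, 0], "dr": [0, 0.4, 0], "fingers": 0.015}, {"slide": [0, 0, 0], "dr": [0, 0.5, 0], "fingers": 0.015}]'

```text
t: 11.37
eef_pos: [547.6, -25.6, 143.6]
tcp_rot: [-1.57, -0.0, -2.08]
ft_force: [-3.1, -1.2, 10.0]
opening: 0.273
```

Run:
```python
from h import *
stt()
n='wrist'
m=optics.camera_model(n); im=optics.read_camera(n)[:,:,::-1]; cv2.imwrite(f'pics/{n}11.png',im); np.savez(n+'11.npz',**m)
crop(im,250,160,130,105,5.6,'pics/w11c.png')
```

```text
t 11.37 p [547.6 -25.6 143.6] rpy [-1.5700e+00 -4.0000e-04 -2.0801e+00] F [-3.1 -1.2 10. ] M [-0.48  0.96  0.27] op 0.273 q [-0.17  0.47  1.83 -0.    0.85  0.34]
```

View pics/wrist11.png

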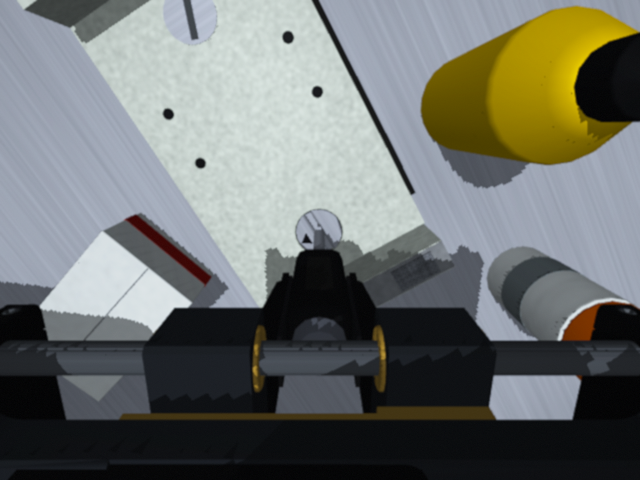

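View pics/w11c.png

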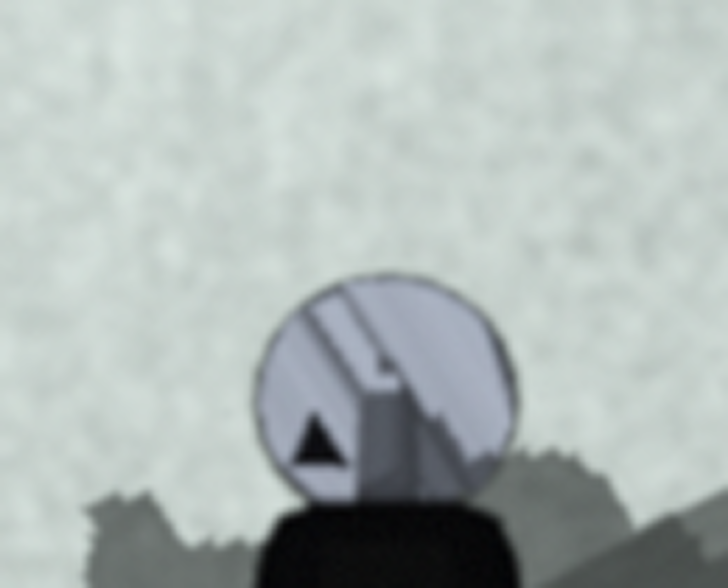

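Run:
```python
from h import *
m=dict(np.load('wrist11.npz'))
f=lambda u,v,z:onz(m,250+(u+.5)/5.6-.5,160+(v+.5)/5.6-.5,z)
for p,q in [((303,312),(358,393)),((342,285),(400,372)),((342,285),(475,490))]:
    P,Q=f(*p,28),f(*q,28); d=Q-P; a=np.arctan2(d[1],d[0]); print([round(0.012-a+k*np.pi,3) for k in (-1,0,1)])
```

```text
[np.float64(-1.628), np.float64(1.514), np.float64(4.655)]
[np.float64(-1.625), np.float64(1.517), np.float64(4.659)]
[np.float64(-1.612), np.float64(1.529), np.float64(4.671)]
```

drive_tool --steps '[{"slide": [0, 0, 0], "dr": [0, 0.08, 0], "fingers": 0.015}, {"slide": [0, 0, 0], "dr": [0, 0.16, 0], "fingers": 0.015}, {"slide": [0, 0, 0], "dr": [0, 0.24, 0], "fingers": 0.015}, {"slide": [0, 0, 0], "dr": [0, 0.32, 0], "fingers": 0.015}, {"slide": [0, 0, 0], "dr": [0, 0.4, 0], "fingers": 0.015}]'

```text
t: 11.83
eef_pos: [547.6, -25.5, 143.6]
tcp_rot: [-1.57, -0.0, -2.48]
ft_force: [-1.6, -1.3, 9.2]
opening: 0.272
```

Run:
```python
from h import *
stt()
n='wrist'
m=optics.camera_model(n); im=optics.read_camera(n)[:,:,::-1]; cv2.imwrite(f'pics/{n}12.png',im); np.savez(n+'12.npz',**m)
crop(im,250,160,130,105,5.6,'pics/w12c.png')
im=optics.read_camera('side')[:,:,::-1]; crop(im,230,180,120,110,5,'pics/s12c.png')
```

```text
t 11.83 p [547.6 -25.5 143.6] rpy [-1.5701 -0.     -2.4796] F [-1.6 -1.3  9.2] M [-0.36  0.95  0.1 ] op 0.272 q [-0.17  0.47  1.83 -0.    0.85  0.74]
```

View pics/w12c.png

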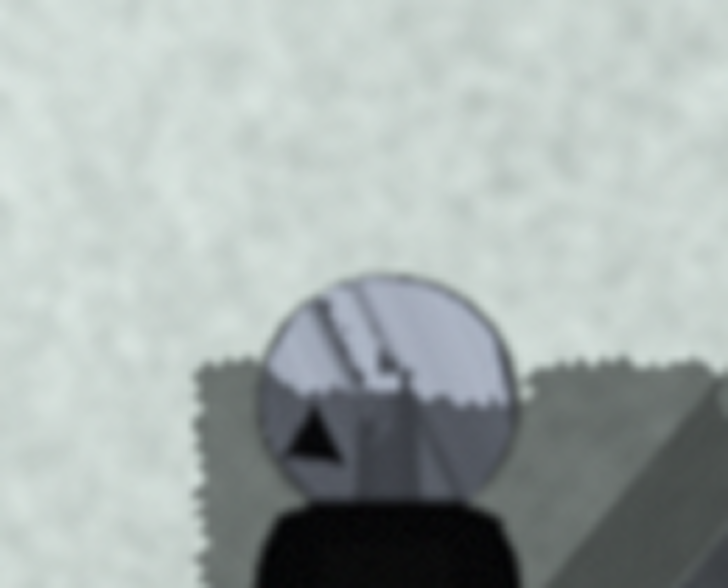

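View pics/s12c.png

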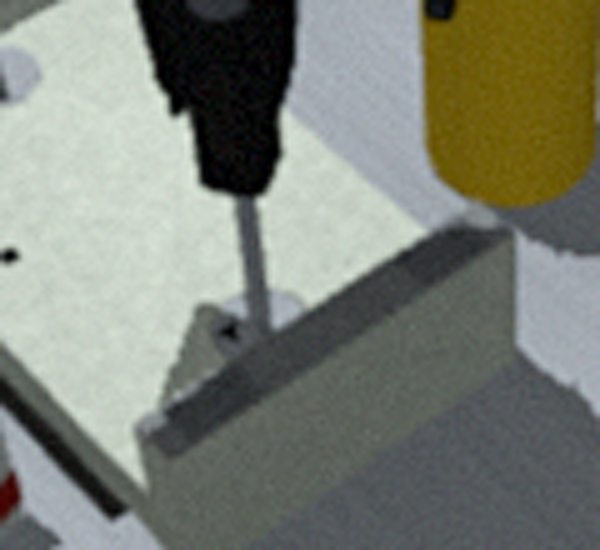

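Run:
```python
from h import *
m=dict(np.load('wrist12.npz'))
f=lambda u,v,z:onz(m,250+(u+.5)/5.6-.5,160+(v+.5)/5.6-.5,z)
for p,q in [((318,305),(358,382)),((357,285),(390,350)),((357,285),(460,485))]:
    P,Q=f(*p,28),f(*q,28); d=Q-P; a=np.arctan2(d[1],d[0]); print(round((0.012-a)%np.pi,3))
```

```text
2.028
2.032
2.027
```

drive_tool --steps '[{"slide": [0, 0, 0], "dr": [0, 0.05, 0], "fingers": 0.015}, {"slide": [0, 0, 0], "dr": [0, 0.1, 0], "fingers": 0.015}, {"slide": [0, 0, 0], "dr": [0, 0.14, 0], "fingers": 0.015}, {"slide": [0, 0, 0], "dr": [0, 0.14, 0], "fingers": 0.015}]'

```text
t: 12.27
eef_pos: [547.5, -25.5, 143.6]
tcp_rot: [-1.57, 0.0, -2.618]
ft_force: [-2.2, -1.2, 9.2]
opening: 0.27
```

Run:
```python
from h import *
stt()
n='wrist'
m=optics.camera_model(n); im=optics.read_camera(n)[:,:,::-1]; cv2.imwrite(f'pics/{n}13.png',im); np.savez(n+'13.npz',**m)
crop(im,250,160,130,105,5.6,'pics/w13c.png')
```

```text
t 12.27 p [547.5 -25.5 143.6] rpy [-1.5702e+00  1.0000e-04 -2.6181e+00] F [-2.2 -1.2  9.2] M [-0.38  1.04  0.24] op 0.27 q [-0.17  0.47  1.83 -0.    0.85  0.88]
```

View pics/w13c.png

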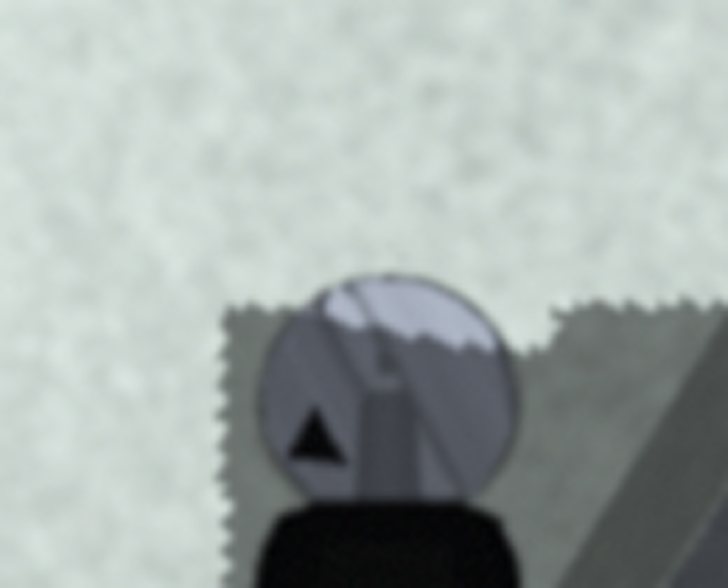

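drive_tool --steps '[{"slide": [0, 0, 0], "dr": [0, -0.1, 0], "fingers": 0.015}, {"slide": [0, -0.006, 0], "dr": [0, -0.15, 0], "fingers": 0.015}, {"slide": [0, -0.016, 0], "dr": [0, -0.15, 0], "fingers": 0.015}, {"slide": [0, -0.04, 0], "dr": [0, -0.15, 0], "fingers": 0.015}, {"slide": [0, -0.075, 0], "dr": [0, -0.15, 0], "fingers": 0.015}]'

```text
t: 12.73
eef_pos: [546.5, -25.1, 217.0]
tcp_rot: [-1.574, -0.003, -2.468]
ft_force: [1.0, 0.2, -0.5]
opening: 0.272
```

drive_tool --steps '[{"slide": [0.03, -0.03, 0], "dr": [0, 0, 0], "fingers": 0.015}, {"slide": [0.03, -0.03, 0], "dr": [0, 0, 0], "fingers": 0.015}, {"slide": [0.03, -0.03, 0], "dr": [0, 0, 0], "fingers": 0.015}]'

```text
t: 12.98
eef_pos: [524.1, -44.6, 249.7]
tcp_rot: [-1.568, 0.002, -2.469]
ft_force: [0.4, -0.4, -1.8]
opening: 0.273
```

Run:
```python
from h import *
stt()
s=env.state()
for n in ['wrist','side']:
    m=optics.camera_model(n); im=optics.read_camera(n)[:,:,::-1]; np.savez(n+'14.npz',**m); cv2.imwrite(f'pics/{n}14.png',im)
u,v=proj(m,s['eef_pos']-[0,0,122]); print(u,v)
```

```text
t 12.98 p [524.1 -44.6 249.7] rpy [-1.5682e+00  2.2000e-03 -2.4689e+00] F [ 0.4 -0.4 -1.8] M [-0.06  0.09 -0.02] op 0.273 q [-0.21  0.31  1.76  0.    1.07  0.69]
271.50143736497205 219.3473432775648
```

View pics/wrist14.png

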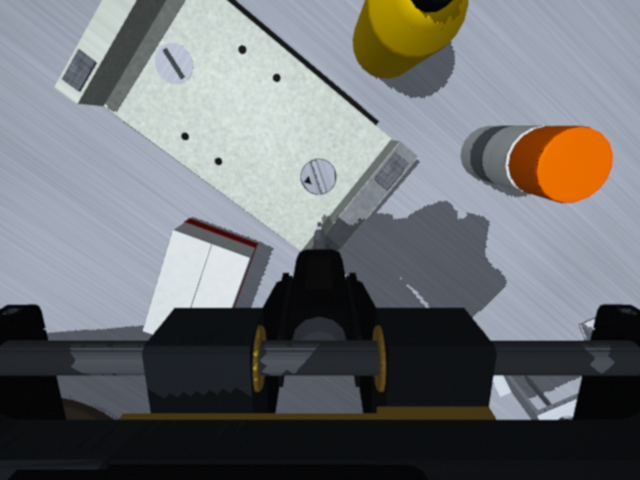

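View pics/side14.png

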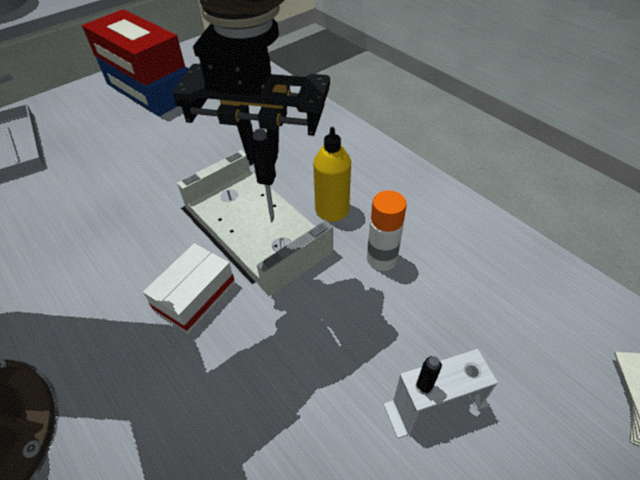

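Leg looks flush to the board. I check the disc's angle, the gap, the tip in the hand and the hole.

Run:
```python
from h import *
w=cv2.imread('pics/wrist14.png'); crop(w,290,130,140,125,5,'pics/w14c.png')
s=cv2.imread('pics/side14.png'); crop(s,230,170,110,120,5,'pics/s14c.png'); crop(s,380,340,125,100,5.5,'pics/s14r.png')
```

```text
(no output)
```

View pics/w14c.png

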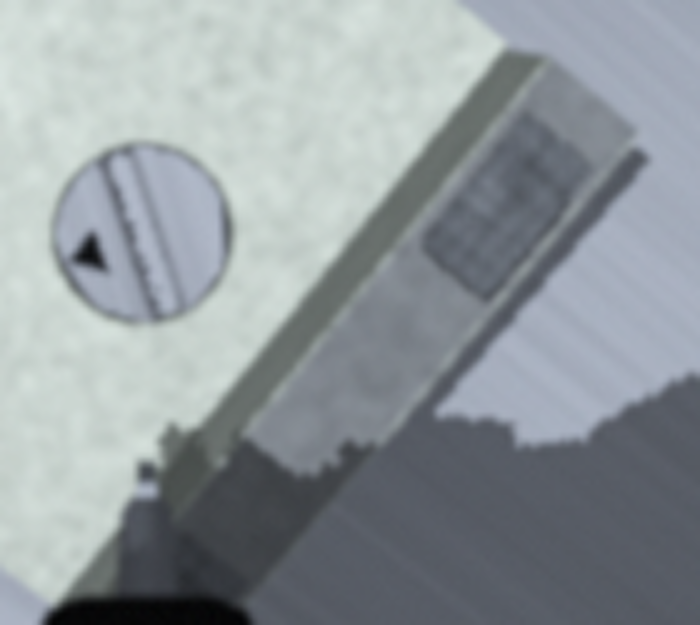

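View pics/s14c.png

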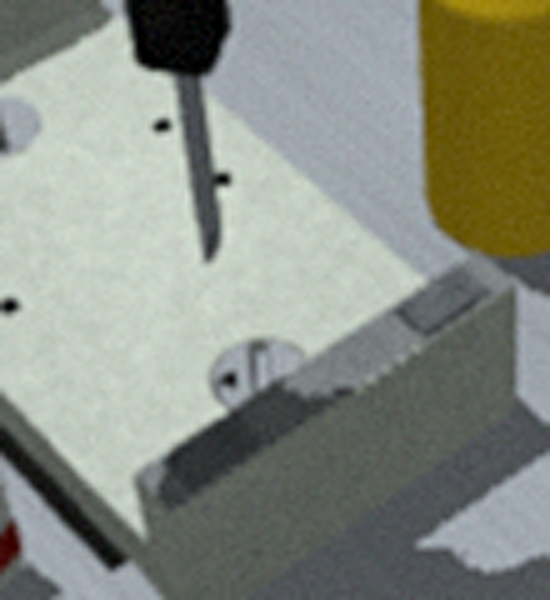

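View pics/s14r.png

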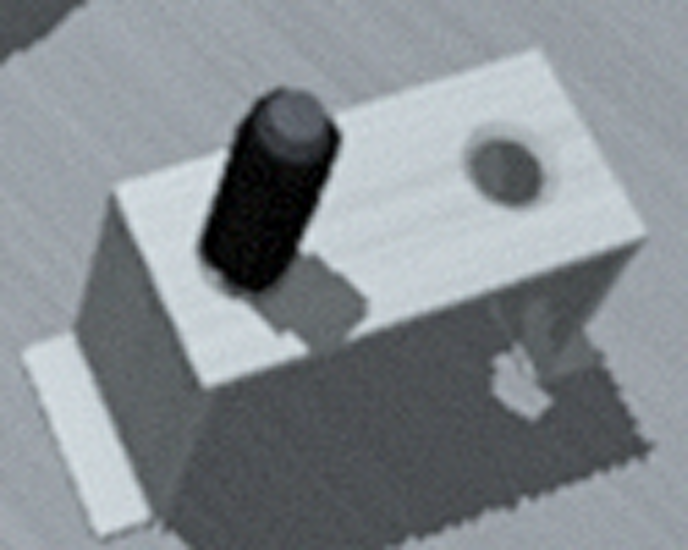

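Run:
```python
from h import *
np.set_printoptions(precision=1,suppress=True)
m=dict(np.load('side14.npz')); w=dict(np.load('wrist14.npz'))
f=lambda u,v,x0,y0,k,z,M=m:onz(M,x0+(u+.5)/k-.5,y0+(v+.5)/k-.5,z)
print('tip',f(208,260,230,170,5,249.7-122),'hole',f(507,168,380,340,5.5,95))
print('hole-edge',f(466,165,380,340,5.5,95),f(553,170,380,340,5.5,95))
print('tipw',f(147,492,290,130,5,128,w))
for p,q in [((103,160),(155,320)),((132,150),(183,305))]:
    d=f(*q,290,130,5,28,w)-f(*p,290,130,5,28,w); print('cam',(0.012-np.arctan2(d[1],d[0]))%np.pi)
a,b=f(505,50,290,130,5,28,w),f(545,60,290,130,5,70,w); print('end',a,'leg inner top',b)
stt()
```

```text
tip [520.8 -48.3 127.7] hole [ 577.9 -409.4   95. ]
hole-edge [ 571.1 -402.6   95. ] [ 585.7 -416.8   95. ]
tipw [525.3 -42.8 128. ]
cam 2.166894105987824
cam 2.1589184447364684
end [620.9 -58.4  28. ] leg inner top [620.2 -58.3  70. ]
t 13.08 p [524.  -43.9 247.3] rpy [-1.6 -0.  -2.5] F [-0.2  0.3 -1.1] M [-0.1  0.2 -0. ] op 0.274 q [-0.2  0.3  1.8  0.   1.1  0.7]
```

drive_tool --steps '[{"slide": [0.093, 0, 0.16], "dr": [0, -0.056, 0], "fingers": 0.015}, {"slide": [0.093, 0, 0.16], "dr": [0, -0.056, 0], "fingers": 0.015}, {"slide": [0.093, 0, 0.16], "dr": [0, -0.056, 0], "fingers": 0.015}, {"slide": [0.093, 0, 0.16], "dr": [0, -0.056, 0], "fingers": 0.015}, {"slide": [0.093, 0, 0.16], "dr": [0, -0.056, 0], "fingers": 0.015}]'

```text
t: 13.5
eef_pos: [552.0, -230.9, 245.7]
tcp_rot: [-1.573, -0.001, -2.413]
ft_force: [0.1, 0.3, -1.6]
opening: 0.273
```

drive_tool --steps '[{"slide": [0.1, 0, 0.155], "dr": [0, -0.056, 0], "fingers": 0.015}, {"slide": [0.1, 0, 0.155], "dr": [0, -0.056, 0], "fingers": 0.015}, {"slide": [0.1, 0, 0.155], "dr": [0, -0.056, 0], "fingers": 0.015}, {"slide": [0.1, 0, 0.155], "dr": [0, -0.056, 0], "fingers": 0.015}, {"slide": [0.1, 0, 0.155], "dr": [0, -0.056, 0], "fingers": 0.015}]'

```text
t: 13.92
eef_pos: [580.8, -413.4, 244.7]
tcp_rot: [-1.573, -0.001, -2.357]
ft_force: [0.5, 0.0, -1.5]
opening: 0.273
```

Run:
```python
from h import *
stt()
plan([578,-409.5,238],down(-2.356))
```

```text
t 13.92 p [ 580.8 -413.4  244.7] rpy [-1.5733e+00 -8.0000e-04 -2.3569e+00] F [ 0.5  0.  -1.5] M [-0.08  0.12  0.  ] op 0.273 q [-0.71  0.6   1.28 -0.    1.27  0.08]
0 slide [-0.0008  0.0068 -0.0047] dr [ 0.0025 -0.0009  0.0008]
```

drive_tool --steps '[{"slide": [-0.0005, 0.003, -0.0025], "dr": [0.002, 0, 0], "fingers": 0.015}, {"slide": [-0.0005, 0.003, -0.0025], "dr": [0.002, 0, 0], "fingers": 0.015}, {"slide": [-0.0005, 0.003, -0.0025], "dr": [0.002, 0, 0], "fingers": 0.015}]'

```text
t: 14.17
eef_pos: [579.3, -406.0, 243.0]
tcp_rot: [-1.572, -0.0, -2.354]
ft_force: [0.9, 0.2, -1.0]
opening: 0.271
```

Run:
```python
from h import *
stt()
for n in ['wrist','side']:
    m=optics.camera_model(n); im=optics.read_camera(n)[:,:,::-1]; np.savez(n+'15.npz',**m); cv2.imwrite(f'pics/{n}15.png',im)
crop(im,400,300,110,130,4.6,'pics/s15c.png')
w=cv2.imread('pics/wrist15.png'); crop(w,220,120,180,150,4,'pics/w15c.png')
stt()
```

```text
t 14.17 p [ 579.3 -406.   243. ] rpy [-1.5719 -0.     -2.354 ] F [ 0.9  0.2 -1. ] M [-0.11  0.08 -0.04] op 0.271 q [-0.7   0.59  1.3   0.    1.26  0.08]
t 14.27 p [ 579.7 -405.8  244.4] rpy [-1.5697e+00  1.0000e-04 -2.3530e+00] F [ 0.   1.  -1.2] M [-0.08  0.12 -0.01] op 0.274 q [-0.7   0.59  1.29 -0.    1.26  0.08]
```

View pics/s15c.png

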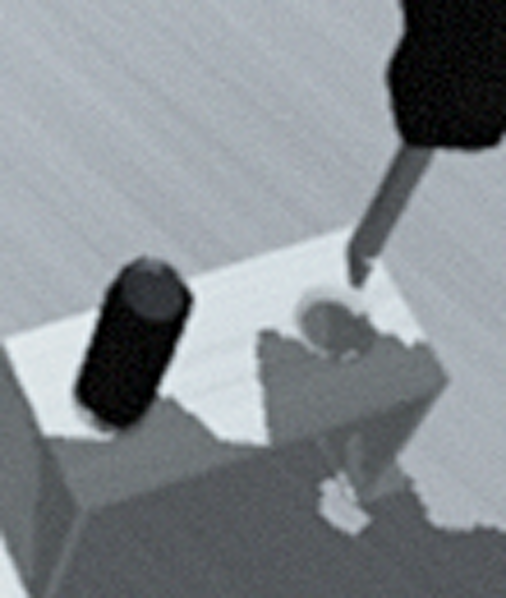

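View pics/w15c.png

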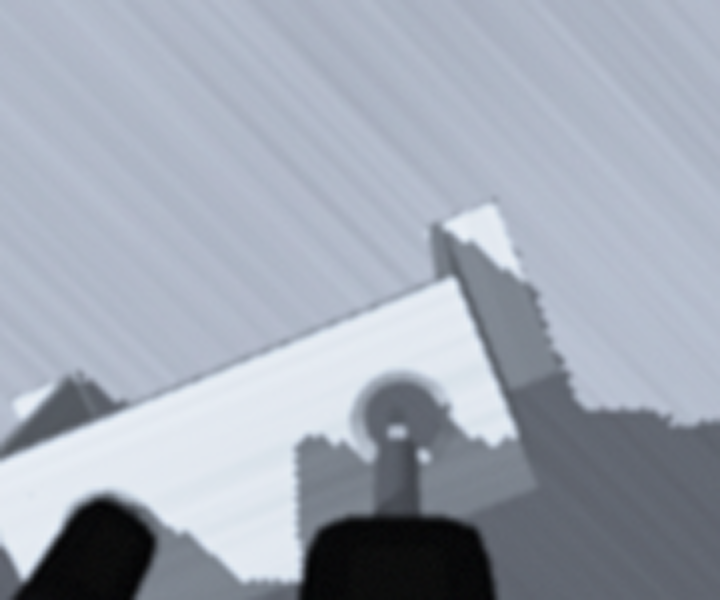

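Run:
```python
from h import *
np.set_printoptions(precision=1,suppress=True)
m=dict(np.load('side15.npz')); w=dict(np.load('wrist15.npz'))
f=lambda u,v,z:onz(m,400+(u+.5)/4.6-.5,300+(v+.5)/4.6-.5,z)
g=lambda u,v,z:onz(w,220+(u+.5)/4-.5,120+(v+.5)/4-.5,z)
for dz in(118,122,126): print('tip side',f(357,281,244.2-dz),'wrist',g(397,434,243.2-dz))
print('shank top side', f(418,150,244.2-40), 'wr',g(396,515,243-40))
print('hole side',f(334,322,95),'wrist',g(403,418,95))
```

```text
tip side [ 576.2 -410.   126.2] wrist [ 580.5 -403.3  125.2]
tip side [ 578.5 -409.5  122.2] wrist [ 579.8 -404.   121.2]
tip side [ 580.8 -408.9  118.2] wrist [ 579.  -404.8  117.2]
shank top side [ 570.8 -408.9  204.2] wr [ 586.6 -397.2  203. ]
hole side [ 578.9 -409.3   95. ] wrist [ 578.2 -407.3   95. ]
```

drive_tool --steps '[{"slide": [0.0033, 0.008, 0.001], "dr": [0, 0, 0], "fingers": 0.015}, {"slide": [0.0033, 0.014, 0.001], "dr": [0, 0, 0], "fingers": 0.015}, {"slide": [0.0033, 0.014, 0.001], "dr": [0, 0, 0], "fingers": 0.015}, {"slide": [0.0033, 0.014, 0.001], "dr": [0, 0, 0], "fingers": 0.015}]'

```text
t: 14.6
eef_pos: [577.6, -409.8, 230.2]
tcp_rot: [-1.57, -0.0, -2.354]
ft_force: [-0.4, 0.7, -1.3]
opening: 0.275
```

Run:
```python
from h import *
stt()
for n in ['wrist','side']:
    m=optics.camera_model(n); im=optics.read_camera(n)[:,:,::-1]; np.savez(n+'16.npz',**m); cv2.imwrite(f'pics/{n}16.png',im)
crop(im,440,320,70,80,7,'pics/s16c.png')
w=cv2.imread('pics/wrist16.png'); crop(w,260,170,120,90,6.5,'pics/w16c.png')
stt()
```

```text
t 14.6 p [ 577.6 -409.8  230.2] rpy [-1.5699e+00 -1.0000e-04 -2.3540e+00] F [-0.4  0.7 -1.3] M [-0.03  0.13  0.  ] op 0.275 q [-0.71  0.6   1.31 -0.    1.23  0.07]
t 14.7 p [ 577.8 -410.1  230.9] rpy [-1.5687  0.     -2.354 ] F [-0.2  0.  -1. ] M [-0.15  0.14  0.01] op 0.273 q [-0.71  0.6   1.31 -0.    1.23  0.07]
```

View pics/s16c.png

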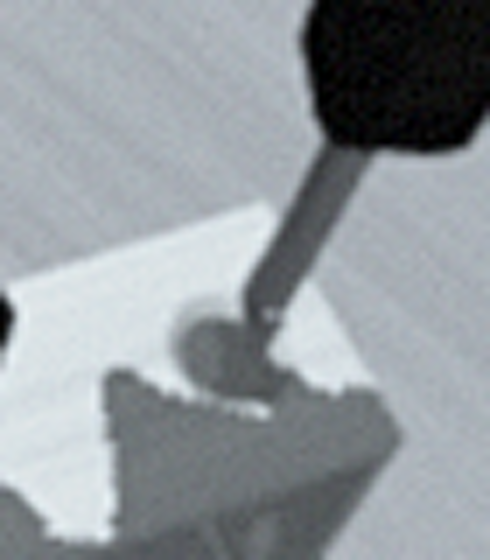

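View pics/w16c.png

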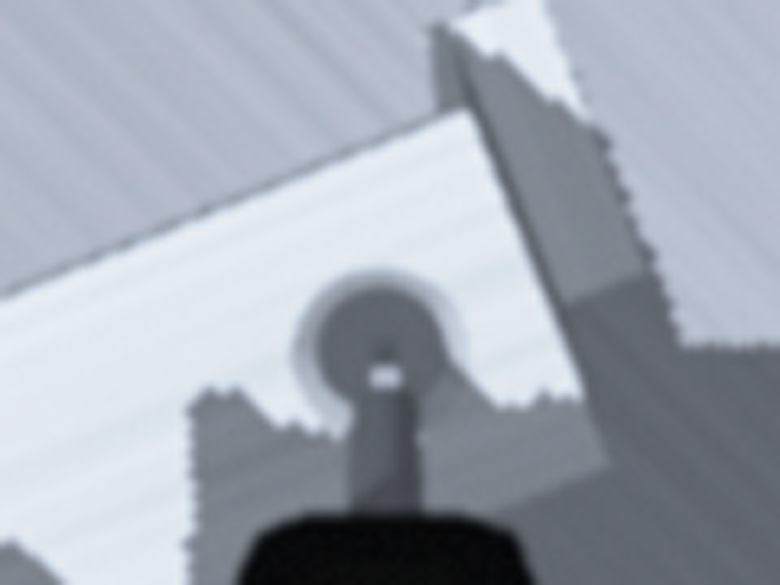

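Run:
```python
from h import *
np.set_printoptions(precision=1,suppress=True)
m=dict(np.load('side16.npz')); w=dict(np.load('wrist16.npz'))
f=lambda u,v,z:onz(m,440+(u+.5)/7-.5,320+(v+.5)/7-.5,z)
g=lambda u,v,z:onz(w,260+(u+.5)/6.5-.5,170+(v+.5)/6.5-.5,z)
print('tip side',f(258,338,108.5),f(265,316,108.5+8),'wrist',g(385,348,108.5),g(385,372,116))
print('hole side',f(232,355,95),'wrist',g(382,350,95))
```

```text
tip side [ 577.6 -413.1  108.5] [ 577.5 -412.3  116.5] wrist [ 581.  -405.   108.5] [ 580.3 -405.7  116. ]
hole side [ 578.6 -410.3   95. ] wrist [ 578.2 -407.3   95. ]
```

drive_tool --steps '[{"slide": [0, 0.006, 0], "dr": [0, 0, 0], "fingers": 0.015}, {"slide": [0, 0.012, 0], "dr": [0, 0, 0], "fingers": 0.015}, {"slide": [0, 0.018, 0], "dr": [0, 0, 0], "fingers": 0.015}, {"slide": [0, 0.023, 0], "dr": [0, 0, 0], "fingers": 0.015}, {"slide": [0, 0.028, 0], "dr": [0, 0, 0], "fingers": 0.015}]'

```text
t: 15.12
eef_pos: [577.6, -410.1, 201.9]
tcp_rot: [-1.57, -0.0, -2.354]
ft_force: [-1.1, 1.2, -2.3]
opening: 0.273
```

Run:
```python
from h import *
stt()
for n in ['wrist','side']:
    m=optics.camera_model(n); im=optics.read_camera(n)[:,:,::-1]; np.savez(n+'17.npz',**m); cv2.imwrite(f'pics/{n}17.png',im)
crop(im,440,320,70,80,7,'pics/s17c.png')
w=cv2.imread('pics/wrist17.png'); crop(w,260,170,120,90,6.5,'pics/w17c.png')
```

```text
t 15.12 p [ 577.6 -410.1  201.9] rpy [-1.5695 -0.     -2.3542] F [-1.1  1.2 -2.3] M [-0.07  0.13  0.01] op 0.273 q [-0.71  0.62  1.35 -0.    1.17  0.07]
```

View pics/s17c.png

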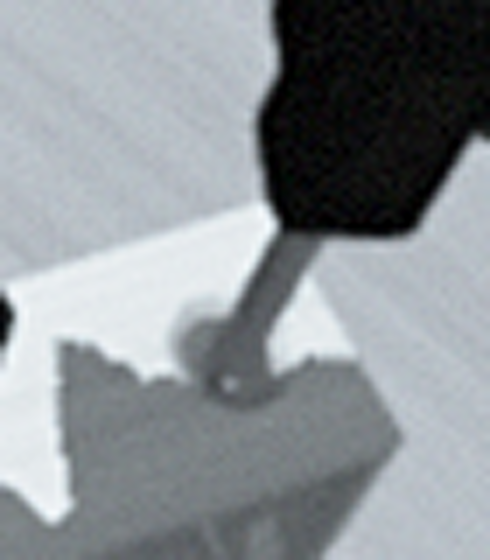

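View pics/w17c.png

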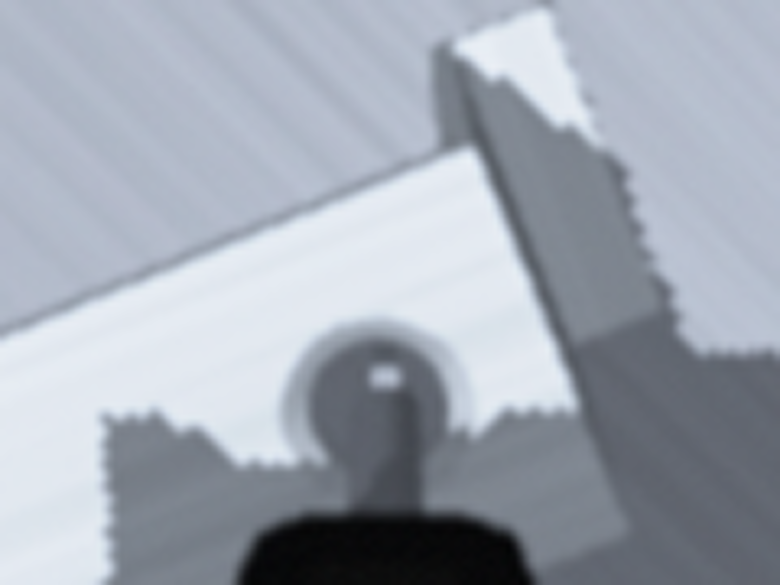

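drive_tool --steps '[{"slide": [0.001, 0.006, -0.0005], "dr": [0, 0, 0], "fingers": 0.015}, {"slide": [0.001, 0.012, -0.0005], "dr": [0, 0, 0], "fingers": 0.015}, {"slide": [0.001, 0.018, -0.0005], "dr": [0, 0, 0], "fingers": 0.015}, {"slide": [0.001, 0.024, -0.0005], "dr": [0, 0, 0], "fingers": 0.015}, {"slide": [0.001, 0.03, -0.0005], "dr": [0, 0, 0], "fingers": 0.015}]'

```text
t: 15.63
eef_pos: [576.7, -410.6, 172.0]
tcp_rot: [-1.569, -0.0, -2.354]
ft_force: [-0.1, -0.4, -1.2]
opening: 0.271
```

drive_tool --steps '[{"slide": [-0.0005, 0.008, 0.0005], "dr": [0, 0, 0], "fingers": 0.015}, {"slide": [-0.0005, 0.017, 0.0005], "dr": [0, 0, 0], "fingers": 0.015}, {"slide": [-0.0005, 0.026, 0.0005], "dr": [0, 0, 0], "fingers": 0.015}, {"slide": [-0.0005, 0.033, 0.0005], "dr": [0, 0, 0], "fingers": 0.015}, {"slide": [-0.0005, 0.037, 0.0005], "dr": [0, 0, 0], "fingers": 0.015}]'

```text
t: 16.05
eef_pos: [577.2, -410.4, 134.2]
tcp_rot: [-1.57, -0.0, -2.354]
ft_force: [0.2, 0.3, -0.6]
opening: 0.274
```

drive_tool --steps '[{"slide": [0, 0.001, 0], "dr": [0, 0, 0], "fingers": 0.015}, {"slide": [0, 0.002, 0], "dr": [0, 0, 0], "fingers": 0.015}, {"slide": [0, 0.002, 0], "dr": [0, 0, 0], "fingers": 0.015}]'

```text
t: 16.3
eef_pos: [577.6, -410.7, 133.9]
tcp_rot: [-1.569, -0.0, -2.354]
ft_force: [0.3, 1.0, -1.9]
opening: 0.27
```

drive_tool --steps '[{"slide": [0, 0.001, 0], "dr": [0, 0, 0], "fingers": 0.015}, {"slide": [0, 0.002, 0], "dr": [0, 0, 0], "fingers": 0.015}, {"slide": [0, 0.002, 0], "dr": [0, 0, 0], "fingers": 0.015}]'

```text
t: 16.55
eef_pos: [577.6, -410.7, 132.0]
tcp_rot: [-1.568, 0.0, -2.354]
ft_force: [-0.2, -0.3, -1.6]
opening: 0.27
```

Run:
```python
from h import *
stt()
im=optics.read_camera('side')[:,:,::-1]; crop(im,380,290,130,130,4.5,'pics/s18c.png')
```

```text
t 16.55 p [ 577.6 -410.7  132. ] rpy [-1.5684  0.     -2.3541] F [-0.2 -0.3 -1.6] M [-0.1   0.19 -0.02] op 0.27 q [-0.71  0.69  1.42 -0.    1.04  0.07]
```

View pics/s18c.png

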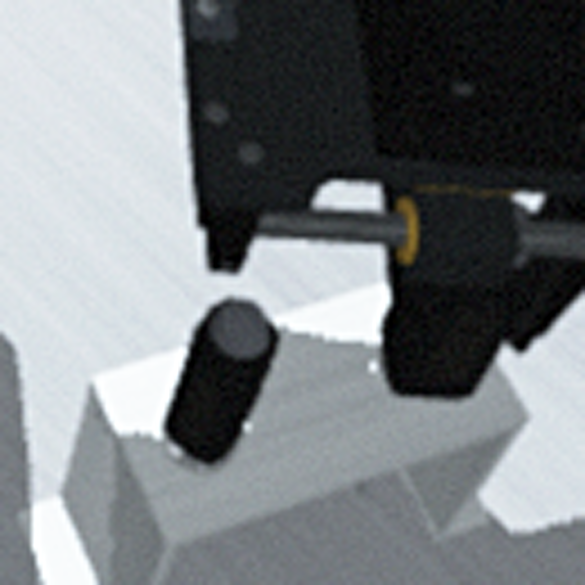

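drive_tool --steps '[{"slide": [0, 0.001, 0], "dr": [0, 0, 0], "fingers": 0.015}, {"slide": [0, 0.0015, 0], "dr": [0, 0, 0], "fingers": 0.015}, {"slide": [0, 0.0015, 0], "dr": [0, 0, 0], "fingers": 0.015}]'

```text
t: 16.85
eef_pos: [577.6, -410.7, 131.9]
tcp_rot: [-1.568, 0.0, -2.354]
ft_force: [-3.4, 1.8, 9.8]
opening: 0.274
```

drive_tool --steps '[{"slide": [0, -0.0008, 0], "dr": [0, 0, 0], "fingers": 0.03}, {"slide": [0, -0.0008, 0], "dr": [0, 0, 0], "fingers": 0.035}, {"slide": [0, -0.0008, 0], "dr": [0, 0, 0], "fingers": 0.046}, {"slide": [0, -0.0008, 0], "dr": [0, 0, 0], "fingers": 0.046}, {"slide": [0, -0.0008, 0], "dr": [0, 0, 0], "fingers": 0.046}]'

```text
t: 17.27
eef_pos: [577.5, -410.6, 130.8]
tcp_rot: [-1.569, -0.0, -2.354]
ft_force: [0.7, -0.3, 0.1]
opening: 0.469
```

Run:
```python
from h import *
stt()
im=optics.read_camera('wrist')[:,:,::-1]; cv2.imwrite('pics/w19.png',np.clip(im.astype(float)*1.8,0,255).astype(np.uint8))
```

```text
t 17.27 p [ 577.5 -410.6  130.8] rpy [-1.5692 -0.     -2.3541] F [ 0.7 -0.3  0.1] M [-0.07  0.08  0.02] op 0.469 q [-0.71  0.69  1.42 -0.    1.03  0.07]
```

View pics/w19.png

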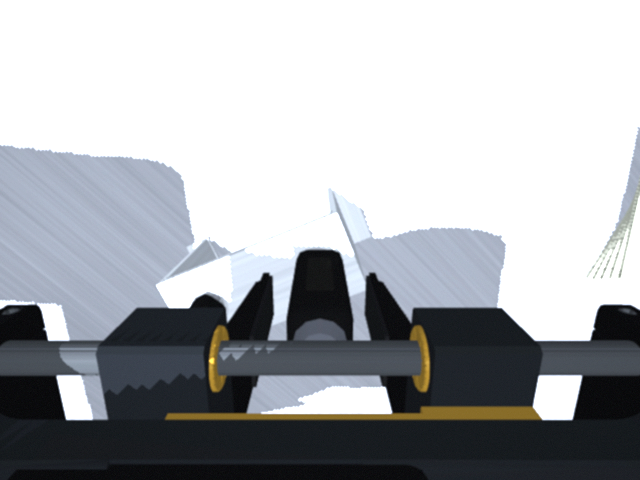

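Released cleanly. Raise and inspect.

drive_tool --steps '[{"slide": [0, -0.015, 0], "dr": [0, 0, 0], "fingers": 0.046}, {"slide": [0, -0.035, 0], "dr": [0, 0, 0], "fingers": 0.046}, {"slide": [0, -0.07, 0], "dr": [0, 0, 0], "fingers": 0.046}, {"slide": [0, -0.11, 0], "dr": [0, 0, 0], "fingers": 0.046}, {"slide": [0, -0.14, 0], "dr": [0, 0, 0], "fingers": 0.046}]'

```text
t: 17.73
eef_pos: [577.4, -410.5, 274.0]
tcp_rot: [-1.567, 0.0, -2.354]
ft_force: [0.1, -1.3, 0.5]
opening: 0.48
```

drive_tool --steps '[{"slide": [0.1, -0.04, -0.04], "dr": [0, 0, 0], "fingers": 0.046}, {"slide": [0.1, -0.04, -0.04], "dr": [0, 0, 0], "fingers": 0.046}, {"slide": [0.1, -0.04, -0.04], "dr": [0, 0, 0], "fingers": 0.046}, {"slide": [0.1, -0.04, -0.04], "dr": [0, 0, 0], "fingers": 0.046}]'

```text
t: 18.07
eef_pos: [474.7, -455.4, 314.0]
tcp_rot: [-1.565, -0.001, -2.357]
ft_force: [-1.0, 0.4, 0.7]
opening: 0.489
```

Run:
```python
from h import *
stt()
for n in ['side','top']:
    im=optics.read_camera(n)[:,:,::-1]; cv2.imwrite(f'pics/{n}20.png',im)
```

```text
t 18.07 p [ 474.7 -455.4  314. ] rpy [-1.5654e+00 -1.4000e-03 -2.3574e+00] F [-1.   0.4  0.7] M [-0.06  0.2   0.  ] op 0.489 q [-0.86  0.46  1.34 -0.    1.34 -0.08]
```

View pics/side20.png

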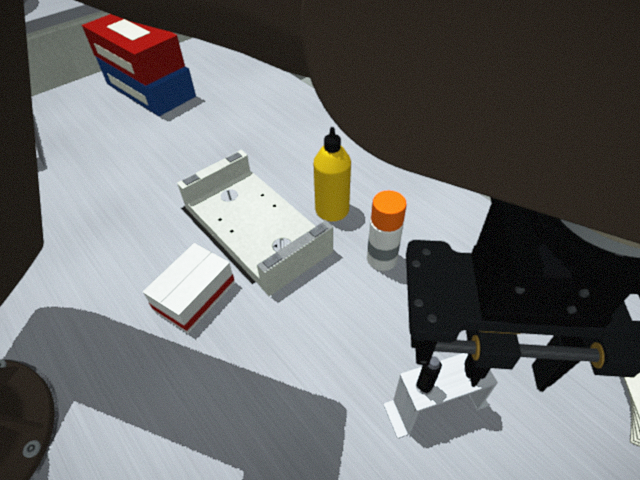

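View pics/top20.png

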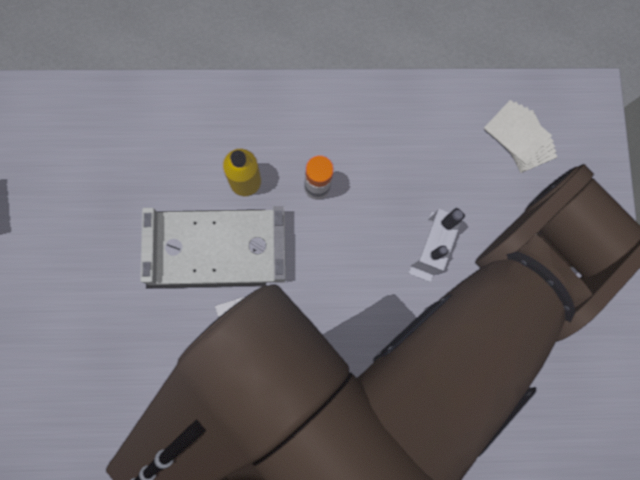

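Run:
```python
from h import *
t=cv2.imread('pics/top20.png'); crop(np.hstack([t[195:300,225:305],t[195:300,400:480]]),0,0,160,105,5,'pics/t20c.png')
```

```text
(no output)
```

View pics/t20c.png

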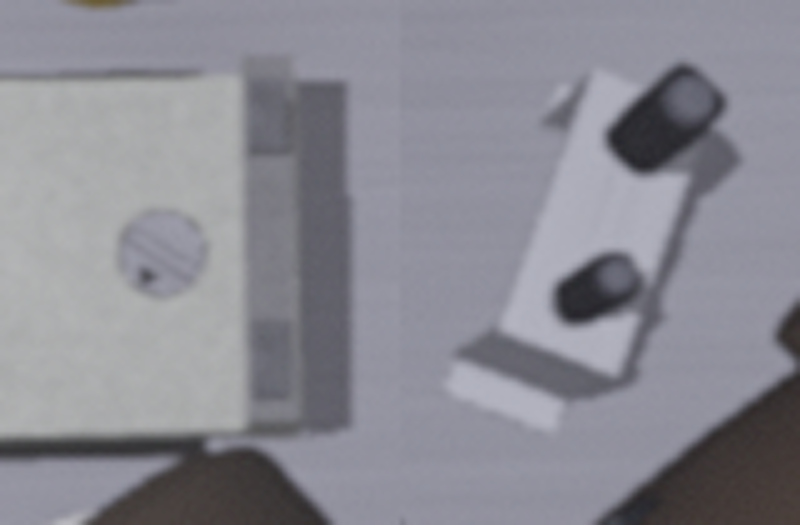

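Run:
```python
from cell import env
print(env.job_done())
```

```text
the job is handed in; nothing more can be done
None
```

The shelf job is done and handed in at about 18 s of the 67 s allowed.

- **Leg:** I pushed it at about 24 mm height against the seal until it pushed back with about 6 N. After the cam was locked, the wrist view put the leg's inner face within 1 mm of the board's end. The last top view shows it flush and parallel.
- **Cam:** I turned the disc clockwise from about 0.09 rad to about 2.16 rad, measured in the wrist view. That is at its stop (2.15), past the locked angle of 1.85.
- **Screwdriver:** It went back down its own hole until the handle met the plate (about 10 N), and I released it there. The last top view shows it upright. It now sits a quarter turn from how it stood at first.
- **Other things:** The bottle and the can look unmoved in the last side and top views, and so does the slim screwdriver. The carton does too, but only in the side view, because the arm hid it from above.

Two checks disagreed:

- **Tip over the hole:** The side and wrist views put the blade tip several mm apart just before I lowered it. I went by the pose where I had first gripped the driver, and it went in without binding.
- **Slack in the slot:** The disc lagged the tool by about 0.5 rad, more than I expected. I turned further until the camera showed the disc locked.

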